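Set the ratchet prop and load the stepped shaft into the dividing head

TASK

First raise the ratchet prop on the sub-plate, counting its clicks, until it stands in its fourth notch above the bottom, where its saddle lies level with the dividing head's spindle, and let go. Then pull the square shaft with the turned-down round end out of the stock block and load it level: round end in the spindle bore, pushed home until its shoulder meets the spindle nose, the other end lying in the prop's saddle. Leave the other bars standing in the block and the rest of the bench where it is.

Things in the scene. Friction and masses are not known exactly. Their poses are not given: they have to be found in the camera images.
- fixture: Set-up fixed to the bench: iron sub-plate 130 x 360 x 15 mm with a dividing head at its -y end (y -230 to -45 mm with its index crank, 211 mm high) and a ratchet prop at y +81 mm. Origin: centre of the underside; z up; y along the spindle axis, head towards prop. The space between nose face (y -45) and prop flange (y +31) is free above the sub-plate.
- bore (a point): Centre of the spindle bore's mouth in the plane of the nose face, 154 mm above the bench; axes as the fixture's: +y points out of the bore to the prop. Bore 22 mm in diameter, 40 mm deep, horizontal, without bevel; nose 54 mm across. 15 mm behind the nose face the head's barrel begins, which rises 45 mm above this point.
- guide_rim (a point): Centre of the top rim of the prop's square guide tube (53 x 53 mm, fixed), 90 mm above the bench, on the column's axis; axes as the fixture's. On the tube's +x side sits a sprung pawl; its tail lever reaches 69 mm out in x, 48 mm above the bench. One arm cannot trip it and lower the column at once, so do not overrun a notch.
- prop: The prop's steel column with U-shaped saddle, axes as the fixture's. Origin: middle of the saddle floor, on which a bar lies along y. Saddle 44 mm wide (x), 30 mm long (y), ends open; cheeks 8 mm thick, 20 mm high, leave a 28 mm channel (36 mm at its bevelled top). It only slides up; origin height above the bench 102 mm in the bottom place, then 112, 122, 132, 142 (4th notch), 152.
- saddle_grip (a point): On the column's axis, 10 mm above the saddle floor, half-way up the cheeks: grip their outer faces (44 mm apart) and lift straight. The prop starts in the bottom place or notch 1 or 2. The load climbs to about 14 N over each tooth and falls to about 5 N with the click, just as the notch is reached, every 10 mm. Let go above a notch, the column drops back onto it.
- shaft_mid (a point): Middle of the 180 mm stepped shaft, aluminium, about 0.25 kg; z runs along it to the round end. Body 24 mm square (faces normal to x and y), 148 mm long; then a square shoulder and a spigot 18 mm in diameter, 32 mm long, tip bevelled 3 mm. From here: foot 90 mm along -z, shoulder 58 mm and tip 90 mm along +z. It starts upright in one of the block's sockets, spigot up.
- shaft_shoulder (a point): Centre of the shaft's shoulder, where the square body (towards -z) ends and the round spigot (towards +z) begins; axes as shaft_mid. The spigot is the end that goes into the bore.
- block: Wooden stock block fixed to the bench, 190 x 85 x 108 mm (x, y, z), origin: centre of its underside. Three square sockets 27 mm wide, 100 mm deep, in a row along x at -60, 0 and +60 mm; any bar may stand in any of them. The shaft stands 80 mm out (48 mm of square body, 32 mm of spigot) and must rise 100 mm to come free. The bench between block and set-up is bare.
- plain_bar: Bystander: plain square aluminium bar 24 x 24 x 160 mm, no spigot, upright in a socket of the block. Origin at its foot.
- round_bar: Bystander: plain round steel bar, 23 mm in diameter, 170 mm long, upright in a socket. Origin at its foot.
- valve: Bystander: bronze coolant valve body 90 mm long with a black bakelite knob on top, 84 mm high, right front of the bench. Origin under its middle.
- steady_finger: Bystander: rusted steel steady-rest finger, a bar 162 x 24 x 18 mm lying in front of the set-up. Origin under its middle.
- washer: Bystander: bronze thrust washer 72 mm across, 6 mm thick, lying behind. Origin under its middle.
- centre_punch: Bystander: blued centre punch 115 mm long, 15 mm thick, lying in front of the block. Origin under its middle.
- oil_can: Bystander: squat tin oil can 98 mm across with a slanting spout, 122 mm high, standing behind. Origin under its middle.

How it is judged:
By the outcome, as a careful person would: the job done as asked, in the order asked, and still so for the second after the job is handed in, with the robot touching nothing.
It also fails if it takes over 72 s, if anything falls off the work surface, if the arm or the gripper's body presses on something with over 40 N, if the wrist force passes 120 N, or if a joint passes its speed limit or range.

ROBOT

A 6-joint arm with a two-finger parallel gripper is mounted at the origin on the work surface. World frame = base frame: x ahead of the robot, y to its left, z up, the work surface at z = 0. Lengths are in mm, angles in degrees, forces in N, time in s.
With the tool pointing down it reaches from about 300 to 850 mm from the base axis. Payload 4.2 kg.
Tool frame: the origin (TCP) lies at the very end of the fingers, on their centre line; the grasp point (between the pads) lies env.grip_point_offset behind it (env.grip_point_offset is the distance from the TCP to the grasp point, in mm); z points along the fingers, y is the direction in which the jaws open and shut (so a half turn about z gives the same grasp; the last joint's range is limited). The gripper opens to 91 mm and grips with 3 to 60 N. Pads are 32 mm wide; open, the fingers measure 118 mm over their backs; the gripper's body (76 mm by 178 mm) begins 60 mm behind the grasp point.
Start: joints at [-78.094, 18.312, 89.639, -0, 72.044, -1.146], TCP at [129.857, -560.161, 213.976] pointing down, gripper open.
Joint ranges: [-177.97, 177.97], [-48.28, 115.42], [12.27, 149.76], [-77.06, 257.06], [2.81, 150.46], [-146.56, 146.56]. Speed limits (degrees/s): [147.25, 147.25, 180, 180, 180, 180].

INTERFACE

Orientations are given as [roll, pitch, yaw] about the fixed x, y, z axes, in that order (R = Rz(yaw) Ry(pitch) Rx(roll)).
In Python, from workcell import env, grab_frame, camera_params gives the robot as it stands. The module is installed in compiled form; this text tells all that it offers.
- The arm moves only by the shell command python3 -m creep 'ROWS' [OPENING] [FORCE]. ROWS is a JSON object of lists of equal length, an entry for each row: "offset": the shift along the tool's x, y, z in m, a list of three; "rotation": the turn, a rotation vector about the tool's x, y, z in degrees, a list of three. A call has 1 to 5 rows; each row shifts and turns the commanded pose from where the row before left it, along the tool's axes as they then stand; what a row does not reach is not made up. A row lasts 1/8 s, in which the tool goes at most 62.5 mm and 10.7 degrees, less where a joint would pass 70% of its speed; a pose out of reach is approached as far as the arm can. A call is refused whole if a number of a shift passes 0.0625 or a number of a turn 10.7, either way. A call with a gripper value outside its range is refused whole. OPENING is the closure, from 0 (fully open) to 1 (shut), set as the call begins (- or left out, the last holds). The fingers move at their own pace and stop on an object; FORCE is the grip in N (left out, the last holds). Time passes only in rows, so rows that do not move let the fingers close. It gives the time, the measured TCP pose, the force and the opening at its end, in the units of the state.
- env.state(): the state, without advancing time (a new reading comes with each control period).
- grab_frame(name): name is "side" or "top"; returns the picture (480x640x3 uint8, red, green, blue); there is no depth.
- camera_params(name): a dict with "mtx" (3x3 intrinsics, pixels), "k1" (the pictures are not rectified: a ray, as slopes to the right and down, at radius r is drawn at 1 + k1 r^2 times it, then the intrinsics apply), "R" (3x3) and "t" (3): a world point X has camera coordinates R X + t. Camera axes: x right, y down, z forward; pixel columns grow to the right and rows downward; lengths in mm; the calibration is good to about 2 mm. A picture is of the moment at which its call begins. camera_params takes no time and is no camera call.
- env.job_done(): hands the job in, once; it reports no verdict.
The state is a dict: "time_s": time; "qpos": joint angles; "qvel": joint speeds; "effort": joint torques, N m; "ee_pos": TCP position; "ee_rot": TCP orientation; "force": force on the tool from outside, world axes, zero at the start; "torque": the same for the moment, N m; "gripper_width": finger opening in mm.
Only numpy, scipy, OpenCV 4.12 (cv2) and the standard library are available. Lean on these libraries where they do the work, as an engineer would, in place of code of your own. Each camera call takes 0.05 s, during which the arm holds its last target.

## Working session

There is one attempt and no reset: what is moved stays moved. The work goes in short steps, Python scripts to look and compute and a shell command to move; the robot and the scene stay as the last step left them, time stands still between calls to the robot, and variables do not carry over. Pictures are saved under pics/ and viewed, and the job is handed in when it is done.

```bash
ls; mkdir -p pics; python3 - <<'E'
from workcell import env, grab_frame, camera_params
import cv2
for n in("side","top"):
    im=grab_frame(n); cv2.imwrite(f"pics/{n}0.png",im[:,:,::-1]); p=camera_params(n); print(n,p)
print(env.state(), env.grip_point_offset)
E
```

```text
pics
side {'mtx': array([[451.26731982,   0.        , 311.8312359 ],
       [  0.        , 451.26731982, 236.72330939],
       [  0.        ,   0.        ,   1.        ]]), 'k1': -0.03432698759330363, 'R': array([[-0.83460989, -0.55041676, -0.02162658],
       [-0.35249856,  0.5638475 , -0.746874  ],
       [ 0.42328606, -0.61572509, -0.66461381]]), 't': array([427.14259669, 305.73397345, 855.98747355])}
top {'mtx': array([[476.41789982,   0.        , 315.97004318],
       [  0.        , 476.41789982, 242.45692267],
       [  0.        ,   0.        ,   1.        ]]), 'k1': 0.001524739341570602, 'R': array([[ 0.00321959, -0.99998935,  0.00330781],
       [-0.99116442, -0.00362976, -0.1325893 ],
       [ 0.1325999 , -0.0028517 , -0.99116554]]), 't': array([ -32.51153958,  559.83451729, 1141.43405523])}
{'time_s': 0.1, 'qpos': array([-7.80956994e+01,  1.83465242e+01,  8.96993434e+01, -1.45289624e-03,
        7.20423567e+01, -1.14480073e+00]), 'qvel': array([-0.069007  , -0.11500573, -0.30608308,  0.04469134,  0.16389416,
        0.03089465]), 'effort': array([ 3.12410148e-04, -4.13332164e+01, -2.32510078e+01,  7.29597453e-02,
        4.22392460e-02, -5.10220286e-05]), 'ee_pos': array([ 129.73906634, -559.71619562,  213.21940887]), 'ee_rot': array([-1.79911766e+02, -3.81502176e-04,  1.30495500e+01]), 'force': array([-0.39034984,  0.17976091,  0.3718469 ]), 'torque': array([0.04185529, 0.00164001, 0.02343544]), 'gripper_width': 91.00158928985844} 18.8
```

View pics/side0.png

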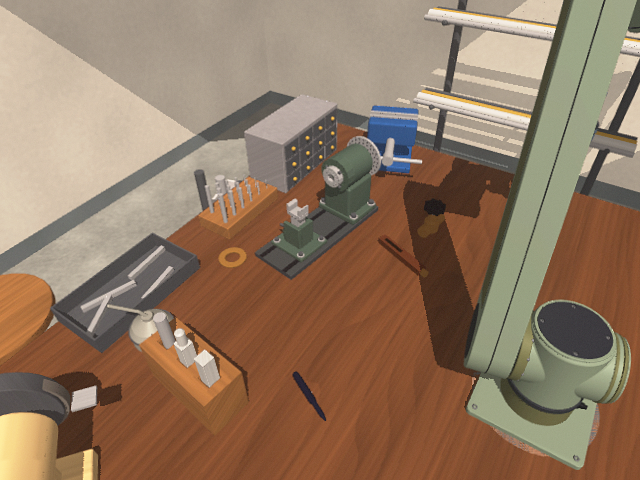

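View pics/top0.png

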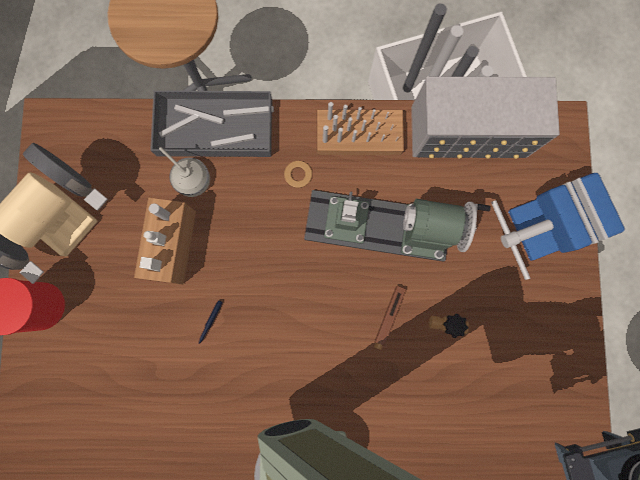

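```bash
cat > h.py <<'E'
import numpy as np, cv2
from workcell import env, grab_frame, camera_params
from scipy.spatial.transform import Rotation as Ro
def proj(n,X):
    p=camera_params(n); X=np.atleast_2d(X); c=X@p["R"].T+p["t"]; s=c[:,:2]/c[:,2:]
    s=s*(1+p["k1"]*(s**2).sum(1,keepdims=True)); return s*p["mtx"][0,0]+p["mtx"][:2,2]
def ray(n,uv):
    p=camera_params(n); d=(np.array(uv,float)-p["mtx"][:2,2])/p["mtx"][0,0]; s=d.copy()
    for _ in range(20): s=d/(1+p["k1"]*(s@s))
    v=p["R"].T@np.array([s[0],s[1],1]); o=-p["R"].T@p["t"]; return o,v/np.linalg.norm(v)
def onz(n,uv,z):
    o,v=ray(n,uv); return o+v*(z-o[2])/v[2]
def two(a,b):
    o1,d1=ray("side",a); o2,d2=ray("top",b)
    A=np.stack([d1,-d2],1); t=np.linalg.lstsq(A,o2-o1,rcond=None)[0]
    P,Q=o1+d1*t[0],o2+d2*t[1]; return (P+Q)/2,np.linalg.norm(P-Q)
def crop(im,x0,y0,w,h,s,name):
    cv2.imwrite("pics/"+name,cv2.resize(im[y0:y0+h,x0:x0+w,::-1],None,fx=s,fy=s,interpolation=cv2.INTER_CUBIC))
E
python3 - <<'E'
from h import *
s=cv2.imread("pics/side0.png")[:,:,::-1];t=cv2.imread("pics/top0.png")[:,:,::-1]
crop(s,250,130,150,150,4,"s_fix.png");crop(t,295,175,200,100,4,"t_fix.png")
crop(s,120,290,150,150,4,"s_blk.png");crop(t,120,180,100,120,5,"t_blk.png")
E
```

```text
(no output)
```

View pics/s_fix.png

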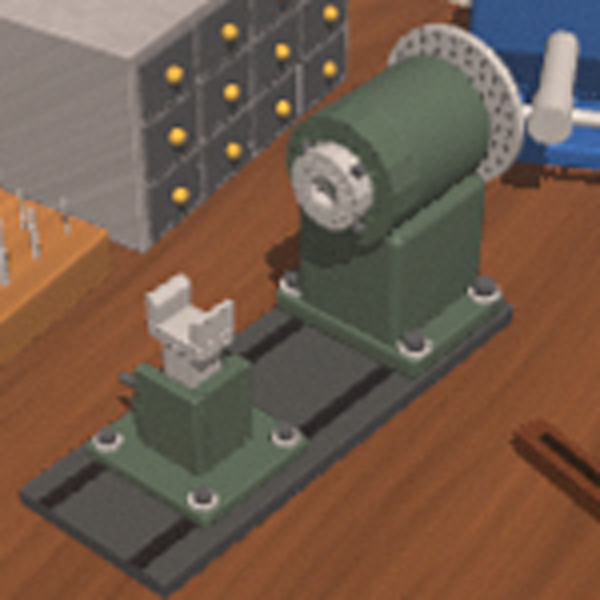

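View pics/t_fix.png

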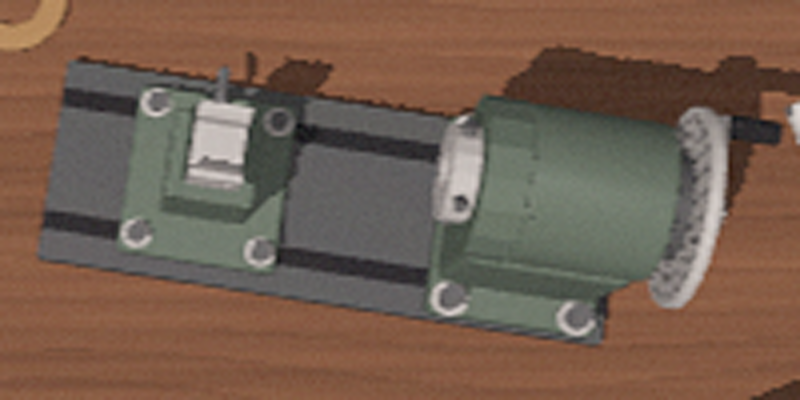

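View pics/s_blk.png

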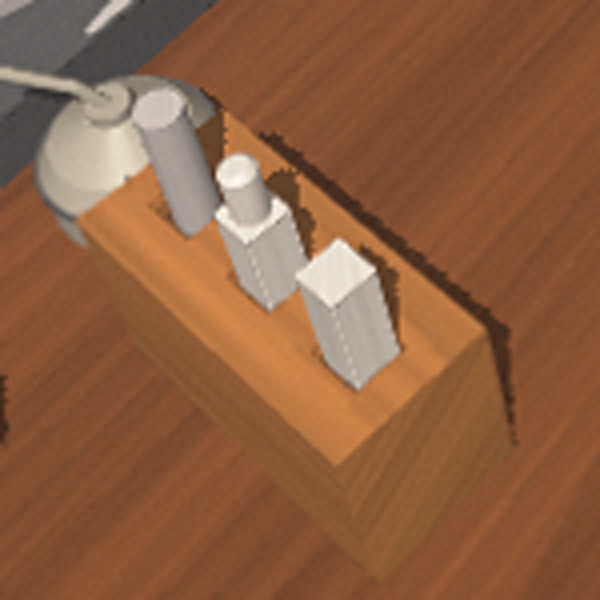

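View pics/t_blk.png

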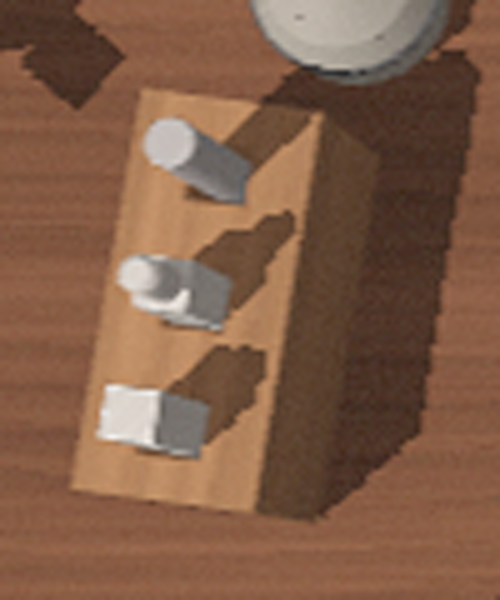

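```bash
python3 - <<'E'
from h import *
np.set_printoptions(precision=1,suppress=True)
T=lambda x,y:((x+.5)/4-.5+295,(y+.5)/4-.5+175)
S=lambda x,y:((x+.5)/4-.5+250,(y+.5)/4-.5+130)
a=[onz("top",T(*c),15) for c in[(70,60),(40,258),(602,340)]]
b=[onz("side",S(*c),15) for c in[(22,495),(165,590),(512,312)]]
for P in(a,b):
    print(np.array(P)); d=P[1]-P[0]; e=P[2]-P[1]
    print(np.linalg.norm(d),np.linalg.norm(e),np.degrees(np.arctan2(-d[1],-d[0])),np.degrees(np.arctan2(e[0],-e[1])), (P[0]+P[2])/2)
Tb=lambda x,y:((x+.5)/5-.5+120,(y+.5)/5-.5+180)
Sb=lambda x,y:((x+.5)/4-.5+120,(y+.5)/4-.5+290)
a=[onz("top",Tb(*c),108) for c in[(140,88),(325,113),(258,513),(72,490)]]
b=[onz("side",Sb(*c),108) for c in[(215,103),(487,330),(337,465),(78,215)]]
print("block");
a=np.array(a);b=np.array(b);print(a,a.mean(0));d=a[0]-a[3];print(np.degrees(np.arctan2(d[1],d[0])));d=a[1]-a[2];print(np.degrees(np.arctan2(d[1],d[0])))
print(b,b.mean(0))
# nose / spigot tip
print(two(S(325,188),T(462,170)))
print("tip",two(Sb(240,170),Tb(144,275)), onz("top",Tb(144,275),188),onz("side",Sb(240,170),188))
print("bore",onz("side",S(325,188),154))
E
```

```text
[[ 699.3  -20.4   15. ]
 [ 571.3   -2.    15. ]
 [ 520.6 -355.1   15. ]]
129.31817891603322 356.777670356497 -8.170424509406011 -8.168173986550345 [ 610.  -187.8   15. ]
[[ 693.4  -13.7   15. ]
 [ 568.4    5.1   15. ]
 [ 516.2 -345.9   15. ]]
126.41593895397007 354.82081615205846 -8.54056182958631 -8.461627555588505 [ 604.8 -179.8   15. ]
block
[[656.4 365.8 108. ]
 [644.8 278.5 108. ]
 [457.2 301.8 108. ]
 [467.5 387.6 108. ]] [556.5 333.4 108. ]
-6.572059782909441
-7.076857998904493
[[649.9 282.1 108. ]
 [455.  306.4 108. ]
 [466.5 389.2 108. ]
 [655.6 364.2 108. ]] [556.7 335.5 108. ]
(array([ 605.6, -241.5,  148.4]), np.float64(4.642394759681622))
tip (array([556.7, 333.9, 180.9]), np.float64(0.2790915570500492)) [555.6 331.3 188. ] [551.7 336.9 188. ]
bore [ 603.4 -233.5  154. ]
```

```bash
python3 - <<'E'
from h import *
s=cv2.imread("pics/side0.png")[:,:,::-1];t=cv2.imread("pics/top0.png")[:,:,::-1]
a=cv2.resize(s[190:240,275:325,::-1],None,fx=10,fy=10,interpolation=cv2.INTER_CUBIC)[:, :400]
b=cv2.resize(t[190:240,325:375,::-1],None,fx=10,fy=10,interpolation=cv2.INTER_CUBIC)[:, :400]
cv2.imwrite("pics/sad.png",np.hstack([a,b]))
np.set_printoptions(precision=1,suppress=True)
for z in(122,132,142):print(z,proj("side",[[618.7,-104,z]]),proj("top",[[618.7,-104,z]]))
E
```

```text
122 [[297.6 211.3]] [[347.9 212.6]]
132 [[297.5 208. ]] [[348.2 211.7]]
142 [[297.3 204.8]] [[348.5 210.9]]
```

View pics/sad.png

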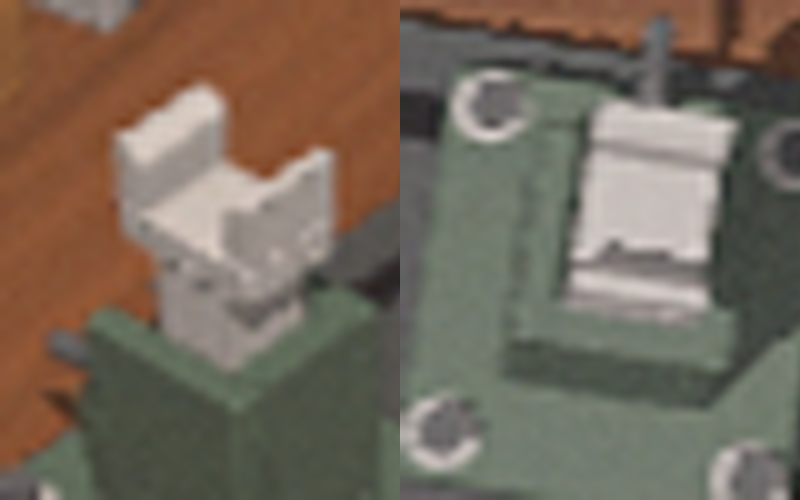

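```bash
python3 - <<'E'
from h import *
np.set_printoptions(precision=1,suppress=True)
S=lambda x,y:(275+(x+.5)/10-.5,190+(y+.5)/10-.5)
T=lambda x,y:(325+(x+.5)/10-.5,190+(y+.5)/10-.5)
print(two(S(224,147),T(254,209)))
for z in(122,132,142):print(z,onz("side",S(224,147),z),onz("top",T(254,209),z))
ts=[(200,98),(340,122),(312,313),(165,303)]
for z in(132,142):
  q=[onz("top",T(*c),z) for c in ts]; print(z,[np.linalg.norm(q[i]-q[(i+1)%4]) for i in range(4)], np.degrees(np.arctan2(*(q[0]-q[3])[[1,0]])),np.degrees(np.arctan2(*(q[1]-q[2])[[1,0]])))
# tube rim z=90 corners side: left (88,315), front(235,405), right(380,305); 
print([onz("side",S(*c),90) for c in[(88,315),(235,405),(378,303)]])
# top view tube near edge
print([onz("top",T(*c),90) for c in[(105,340),(312,372)]])
E
```

```text
(array([ 620.7, -107. ,  140.7]), np.float64(1.8201924958939024))
122 [ 636.1 -126.1  122. ] [ 623.7 -108.8  122. ]
132 [ 628.3 -115.7  132. ] [ 621.7 -108.1  132. ]
142 [ 620.5 -105.2  142. ] [ 619.6 -107.3  142. ]
132 [np.float64(32.65742234722626), np.float64(45.14481568621084), np.float64(33.7054818321911), np.float64(48.650086657491336)] -9.74916350592515 -8.654454286010314
142 [np.float64(32.353260506846524), np.float64(44.724349855297284), np.float64(33.39155866716105), np.float64(48.19697374076922)] -9.749163505925171 -8.65445428601031
[array([650.8, -85.4,  90. ]), array([600.1, -76.6,  90. ]), array([ 592. , -127.5,   90. ])]
[array([598.4, -75.6,  90. ]), array([ 590.9, -124.7,   90. ])]
```

```bash
cat >> h.py <<'E'
def rot(): return Ro.from_euler("xyz",env.state()["ee_rot"],degrees=True)
def delta(pos,az=None,Rt=None):
    """tool-frame shift to world pos, rotvec to Rt (or down with tool-y azimuth az)"""
    s=env.state(); R=rot()
    print("now",s["ee_pos"].round(1),s["ee_rot"].round(2),"F",s["force"].round(1),"q",s["qpos"].round(1),"w",round(s["gripper_width"],1),"t",round(s["time_s"],2))
    if az is not None:
        a=np.radians(az); y=np.array([np.cos(a),np.sin(a),0]); z=np.array([0,0,-1.]); Rt=Ro.from_matrix(np.stack([np.cross(y,z),y,z],1))
    d=R.inv().apply(np.array(pos)-s["ee_pos"]); print("shift mm",d.round(1))
    if Rt is not None: print("rotvec",(R.inv()*Rt).as_rotvec(degrees=True).round(2))
E
python3 -m creep '{"offset":[[0,0,-0.03],[0,0,-0.03],[0,0,-0.03],[0,0,-0.02],[0,0,-0.02]],"rotation":[[0,0,-10],[0,0,-10],[0,0,-10],[0,0,-10],[0,0,-10]]}' 0.3 20
python3 -c "
from h import *
delta([620.5,-106.3,300],-8.4)"
```

```text
time_s: 0.72
ee_pos: [129.8, -560.0, 344.3]
ee_rot: [-180.0, -0.0, 63.4]
force: [-0.4, 0.3, -0.3]
gripper_width: 64.0
now [ 129.8 -560.   344.3] [-1.7998e+02 -3.0000e-02  6.3380e+01] F [-0.4  0.3 -0.3] q [-78.1  15.5  75.2  -0.   89.3 -51.5] w 64.0 t 0.72
shift mm [625.4 235.5  44.5]
rotvec [ -0.02  -0.03 -18.22]
```

```bash

python3 -m creep '{"offset":[[0.058,0.022,0],[0.058,0.022,0],[0.058,0.022,0],[0.058,0.022,0],[0.058,0.022,0]],"rotation":[[0,0,0],[0,0,0],[0,0,0],[0,0,0],[0,0,0]]}'
python3 -m creep '{"offset":[[0.058,0.022,0],[0.058,0.022,0],[0.058,0.022,0],[0.058,0.022,0],[0.058,0.022,0]],"rotation":[[0,0,0],[0,0,0],[0,0,0],[0,0,-9],[0,0,-9.2]]}'
python3 -c "
from h import *
delta([620.5,-106.3,300],-8.4)"
```

```text
time_s: 1.35
ee_pos: [360.4, -349.9, 343.7]
ee_rot: [-180.0, 0.0, 63.0]
force: [0.7, -0.0, -0.8]
gripper_width: 63.9
time_s: 1.98
ee_pos: [583.1, -134.7, 343.2]
ee_rot: [-179.9, 0.0, 81.5]
force: [1.0, -0.2, 1.0]
gripper_width: 64.2
now [ 583.1 -134.7  343.2] [-1.7995e+02  2.0000e-02  8.1540e+01] F [ 1.  -0.2  1. ] q [-14.1  17.9  72.1  -0.   90.1  -5.6] w 64.2 t 1.98
shift mm [33.6 32.9 43.1]
rotvec [-0.05  0.02 -0.06]
```

```bash

python3 -m creep '{"offset":[[0.033,0.031,0.02],[0,0.002,0.05],[0,0,0.05],[0,0,0.03],[0,0,0]],"rotation":[[0,0,0],[0,0,0],[0,0,0],[0,0,0],[0,0,0]]}'
python3 - <<'E'
from h import *
delta([620.5,-106.3,115],-8.4)
s=grab_frame("side");t=grab_frame("top")
a=cv2.resize(s[140:240,250:350,::-1],None,fx=4,fy=4,interpolation=cv2.INTER_CUBIC)
b=cv2.resize(t[160:260,300:400,::-1],None,fx=4,fy=4,interpolation=cv2.INTER_CUBIC)
cv2.imwrite("pics/sad1.png",np.hstack([a,b]))
E
```

```text
time_s: 2.6
ee_pos: [617.6, -108.2, 190.9]
ee_rot: [-179.6, -0.0, 81.3]
force: [-0.6, 0.2, 0.5]
gripper_width: 63.7
now [ 617.6 -108.2  190.9] [-1.7961e+02 -1.0000e-02  8.1260e+01] F [-0.6  0.2  0.5] q [-11.   24.   84.2  -0.   72.2  -2.2] w 63.7 t 2.6
shift mm [ 2.3  3.1 75.9]
rotvec [-0.39 -0.01 -0.34]
```

View pics/sad1.png

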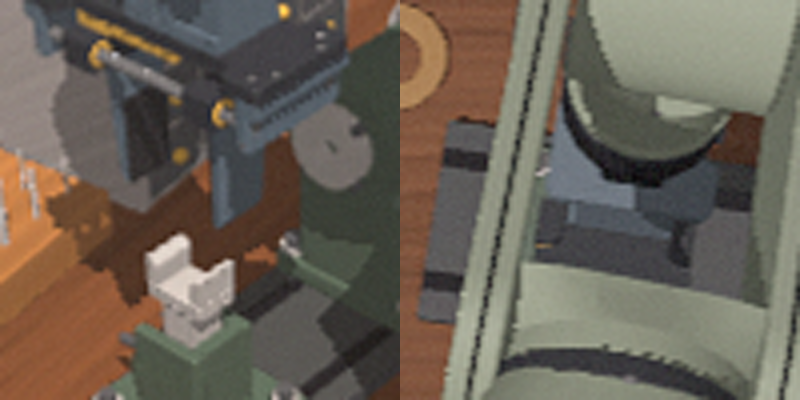

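```bash

python3 - <<'E'
from h import *
p=env.state()["ee_pos"];R=rot()
for y in(-32,32):
  for yy in(0,):
    print([((proj("side",p+R.apply([x,y+np.sign(y)*k,0]))[0]-[250,140])*4).round() for x in(-16,16) for k in(0,13.5)])
s=grab_frame("side"); crop(s,270,160,60,60,10,"tips.png")
E
```

```text
[array([247., 191.]), array([264., 200.]), array([209., 216.]), array([227., 225.])]
[array([168., 151.]), array([152., 142.]), array([130., 174.]), array([114., 166.])]
```

View pics/tips.png

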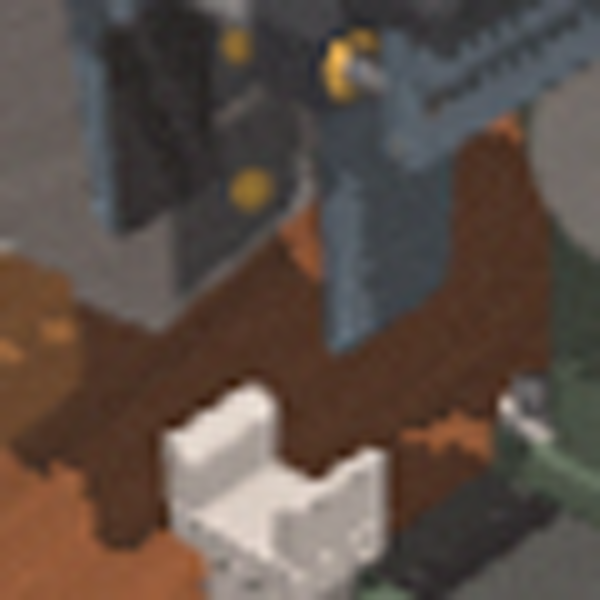

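```bash

python3 -m creep '{"offset":[[0.002,0.003,0.02],[0,0,0.02],[0,0,0.02],[0,0,0.01],[0,0,0]],"rotation":[[0,0,0],[0,0,0],[0,0,0],[0,0,0],[0,0,0]]}'
python3 - <<'E'
from h import *
delta([620.5,-106.,115],-8.4)
s=grab_frame("side"); crop(s,270,170,60,60,10,"tips2.png")
E
```

```text
time_s: 3.38
ee_pos: [622.9, -107.2, 124.6]
ee_rot: [180.0, 0.0, 81.2]
force: [0.0, 0.1, 0.3]
gripper_width: 64.0
now [ 622.9 -107.2  124.6] [1.7995e+02 1.0000e-02 8.1250e+01] F [0.  0.1 0.3] q [-10.8  27.   89.2  -0.   63.7  -2. ] w 64.0 t 3.38
shift mm [ 0.8 -2.6  9.6]
rotvec [ 0.05  0.01 -0.35]
```

View pics/tips2.png

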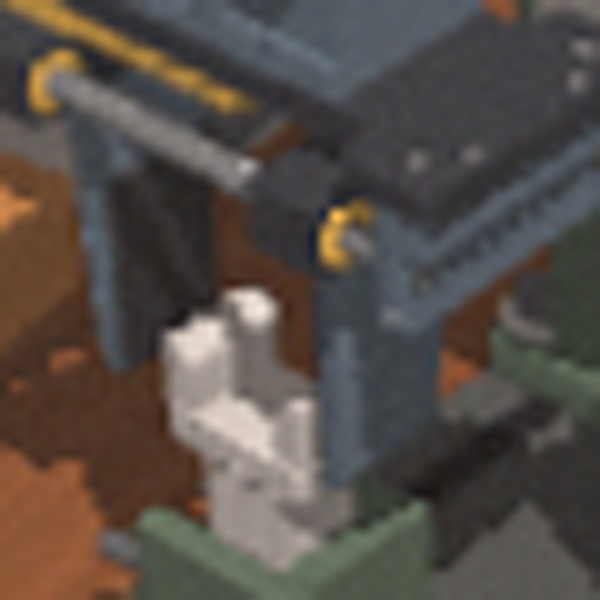

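```bash

python3 -m creep '{"offset":[[0.001,-0.0025,0.004],[0,0,0.003],[0,0,0],[0,0,0]],"rotation":[[0,0,-0.3],[0,0,0],[0,0,0],[0,0,0]]}'
python3 -m creep '{"offset":[[0,0,0],[0,0,0],[0,0,0],[0,0,0]],"rotation":[[0,0,0],[0,0,0],[0,0,0],[0,0,0]]}' 0.6 40
python3 -c "
from h import *
delta([620.5,-106.,115],-8.4)"
```

```text
time_s: 3.92
ee_pos: [620.4, -105.7, 117.1]
ee_rot: [180.0, 0.0, 81.6]
force: [0.7, -0.3, 0.2]
gripper_width: 64.0
time_s: 4.42
ee_pos: [619.9, -105.6, 116.9]
ee_rot: [-179.9, -0.0, 81.5]
force: [-1.7, 0.5, 1.0]
gripper_width: 43.5
now [ 619.9 -105.6  116.9] [-179.95   -0.     81.53] F [-1.7  0.5  1. ] q [-10.7  27.2  90.2  -0.   62.7  -2.2] w 43.5 t 4.42
shift mm [-0.3  0.7  1.9]
rotvec [-0.05 -0.   -0.07]
```

```bash

for i in 1 2 3; do :; done
python3 -m creep '{"offset":[[0,0,-0.002],[0,0,0]],"rotation":[[0,0,0],[0,0,0]]}'
python3 -m creep '{"offset":[[0,0,-0.002],[0,0,0]],"rotation":[[0,0,0],[0,0,0]]}'
python3 -m creep '{"offset":[[0,0,-0.002],[0,0,0]],"rotation":[[0,0,0],[0,0,0]]}'
python3 -m creep '{"offset":[[0,0,-0.001],[0,0,0]],"rotation":[[0,0,0],[0,0,0]]}'
```

```text
time_s: 4.68
ee_pos: [619.9, -105.6, 117.9]
ee_rot: [-179.9, 0.0, 81.5]
force: [-0.0, 0.2, -6.5]
gripper_width: 43.8
time_s: 4.92
ee_pos: [619.9, -105.6, 119.5]
ee_rot: [-179.9, 0.0, 81.5]
force: [1.8, -1.1, -14.4]
gripper_width: 43.8
time_s: 5.18
ee_pos: [619.9, -105.7, 122.4]
ee_rot: [-179.9, 0.0, 81.5]
force: [1.7, -0.9, -14.9]
gripper_width: 43.6
time_s: 5.42
ee_pos: [619.9, -105.6, 123.8]
ee_rot: [-179.9, 0.0, 81.6]
force: [1.4, -0.6, -16.0]
gripper_width: 43.8
```

```bash

python3 -m creep '{"offset":[[0,0,-0.001],[0,0,0]],"rotation":[[0,0,0],[0,0,0]]}'
python3 -m creep '{"offset":[[0,0,-0.001],[0,0,0]],"rotation":[[0,0,0],[0,0,0]]}'
python3 -m creep '{"offset":[[0,0,-0.001],[0,0,0]],"rotation":[[0,0,0],[0,0,0]]}'
```

```text
time_s: 5.68
ee_pos: [619.9, -105.6, 125.0]
ee_rot: [-179.9, 0.0, 81.6]
force: [0.8, -0.6, -15.0]
gripper_width: 43.9
time_s: 5.92
ee_pos: [619.9, -105.6, 127.0]
ee_rot: [-180.0, 0.0, 81.6]
force: [-1.5, 0.4, -8.2]
gripper_width: 43.6
time_s: 6.18
ee_pos: [619.9, -105.6, 127.9]
ee_rot: [-180.0, 0.0, 81.6]
force: [-4.1, 0.4, -4.6]
gripper_width: 44.1
```

```bash

python3 -m creep '{"offset":[[0,0,-0.002],[0,0,0]],"rotation":[[0,0,0],[0,0,0]]}'
python3 -m creep '{"offset":[[0,0,-0.002],[0,0,0]],"rotation":[[0,0,0],[0,0,0]]}'
python3 -m creep '{"offset":[[0,0,-0.002],[0,0,0]],"rotation":[[0,0,0],[0,0,0]]}'
python3 -m creep '{"offset":[[0,0,-0.001],[0,0,0]],"rotation":[[0,0,0],[0,0,0]]}'
```

```text
time_s: 6.42
ee_pos: [619.9, -105.7, 128.5]
ee_rot: [-179.9, 0.0, 81.6]
force: [-4.1, -0.5, -10.6]
gripper_width: 43.8
time_s: 6.68
ee_pos: [619.9, -105.6, 130.3]
ee_rot: [-179.9, 0.0, 81.6]
force: [-3.6, 0.2, -14.0]
gripper_width: 43.5
time_s: 6.92
ee_pos: [619.9, -105.6, 132.6]
ee_rot: [-179.9, 0.0, 81.6]
force: [-2.3, -0.3, -16.1]
gripper_width: 43.7
time_s: 7.18
ee_pos: [619.9, -105.6, 133.8]
ee_rot: [-179.9, 0.0, 81.6]
force: [-3.5, -0.3, -15.6]
gripper_width: 43.9
```

```bash

python3 -m creep '{"offset":[[0,0,-0.001],[0,0,0]],"rotation":[[0,0,0],[0,0,0]]}'
python3 -m creep '{"offset":[[0,0,-0.001],[0,0,0]],"rotation":[[0,0,0],[0,0,0]]}'
```

```text
time_s: 7.42
ee_pos: [619.9, -105.6, 135.0]
ee_rot: [-179.9, 0.0, 81.6]
force: [-4.5, -0.2, -15.7]
gripper_width: 43.3
time_s: 7.68
ee_pos: [619.9, -105.6, 137.0]
ee_rot: [-180.0, 0.0, 81.6]
force: [-6.7, -0.1, -7.2]
gripper_width: 43.6
```

```bash

python3 -m creep '{"offset":[[0,0,-0.0007],[0,0,0]],"rotation":[[0,0,0],[0,0,0]]}'
python3 - <<'E'
from h import *
s=grab_frame("side"); crop(s,270,170,60,60,10,"tips3.png")
E
```

```text
time_s: 7.92
ee_pos: [619.9, -105.6, 138.2]
ee_rot: [-180.0, 0.0, 81.6]
force: [-5.8, 0.3, -7.7]
gripper_width: 43.9
```

View pics/tips3.png

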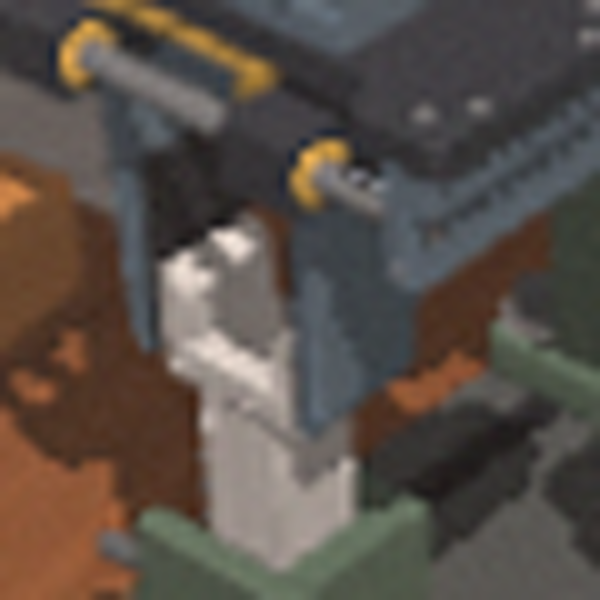

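```bash

python3 -m creep '{"offset":[[0,0,0],[0,0,0],[0,0,0]],"rotation":[[0,0,0],[0,0,0],[0,0,0]]}' 0.3 20
python3 -m creep '{"offset":[[0,0,-0.02],[0,0,-0.05],[0,0,-0.06],[0,0,-0.06],[0,0,0]],"rotation":[[0,0,0],[0,0,0],[0,0,0],[0,0,0],[0,0,0]]}'
python3 - <<'E'
from h import *
s=grab_frame("side"); crop(s,270,170,60,60,10,"sad4.png")
E
```

```text
time_s: 8.35
ee_pos: [622.7, -106.0, 139.1]
ee_rot: [179.6, 0.0, 81.6]
force: [0.2, -0.2, -0.5]
gripper_width: 63.5
time_s: 8.98
ee_pos: [623.1, -106.1, 334.1]
ee_rot: [179.1, 0.0, 81.6]
force: [0.7, 0.2, -0.2]
gripper_width: 63.7
```

View pics/sad4.png

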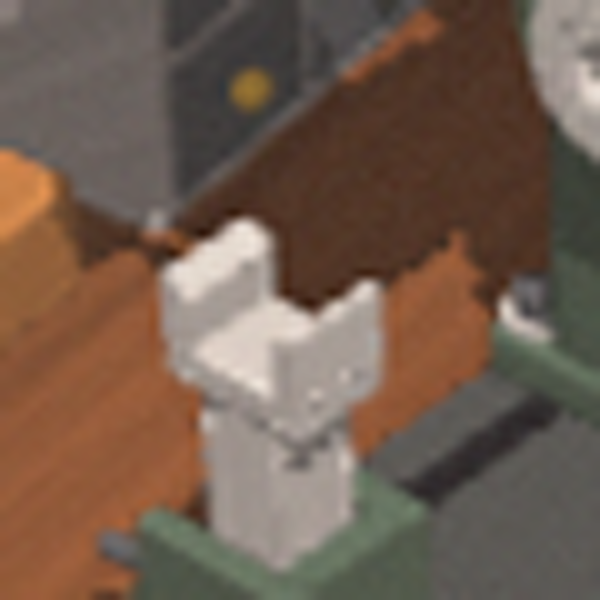

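```bash

python3 - <<'E'
from h import *
for z in (152,162,172): print(z,proj("side",[619.9,-105.8,z]))
im=grab_frame("side"); cv2.imwrite("pics/s5.png",im[:,:,::-1]); 
crop(im,310,140,60,60,10,"nose.png")
delta([0,0,0],0)
E
```

```text
152 [[297.12549133 200.89803539]]
162 [[296.94460202 197.54646263]]
172 [[296.76153838 194.15368475]]
now [ 620.9 -105.7  327.9] [1.798e+02 1.000e-02 8.156e+01] F [-0.3  0.7 -0.4] q [-10.7  21.   69.6  -0.   89.2  -2.3] w 64.1 t 9.07
shift mm [  13.5 -630.8  325.6]
rotvec [ 0.2   0.03 -8.44]
```

View pics/nose.png

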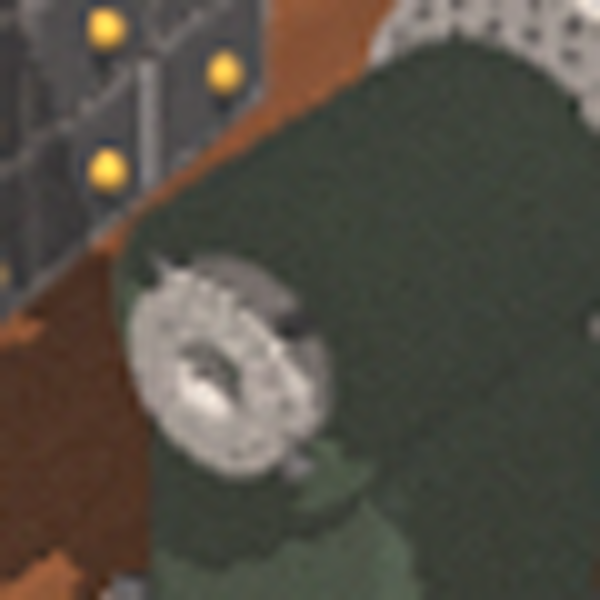

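```bash
cat > fit.py <<'E'
import numpy as np
from scipy.optimize import least_squares
D=np.array([[129.739,-559.716,213.219,18.3465,89.699],[129.8,-560,344.3,15.5,75.2],[583.1,-134.7,343.2,17.9,72.1],[617.6,-108.2,190.9,24,84.2],[619.9,-105.6,116.9,27.2,90.2],[620.9,-105.7,327.9,21,69.6]])
r=np.sqrt(D[:,0]**2+D[:,1]**2-11.5**2);z=D[:,2];q2=np.radians(D[:,3]);q23=q2+np.radians(D[:,4])
def f(p):
    a1,L2,h,L3,a3=p
    return np.r_[a1+L2*np.sin(q2)+L3*np.sin(q23)-a3*np.cos(q23)-r, h+L2*np.cos(q2)+L3*np.cos(q23)+a3*np.sin(q23)-z]
s=least_squares(lambda p:np.r_[f(p),.002*(p-[0,400,0,400,0])],[0,400,100,400,0]);print(s.x.round(1),f(s.x).round(1))
E
python3 fit.py
```

```text
[  -1.2  593.5 -194.1  417.7  -27.9] [-0.3 -0.   0.6  1.4 -0.7 -0.9  0.1  0.5 -0.4  0.2 -0.1 -0.2]
```

```bash
cat > ik.py <<'E'
import numpy as np
from scipy.spatial.transform import Rotation as Ro
from scipy.optimize import least_squares
LO=np.array([-177.97,-48.28,12.27,-77.06,2.81,-146.56]);HI=np.array([177.97,115.42,149.76,257.06,150.46,146.56])
def fk(q,s4=1,d6=350,LAT=11.5):
    Rz=lambda a:Ro.from_euler("z",a,degrees=True); Ry=lambda a:Ro.from_euler("y",a,degrees=True)
    R1=Rz(q[0]);R3=R1*Ry(q[1]+q[2]);R=R3*Rz(s4*q[3])*Ry(q[4])*Rz(90+q[5])
    w=R1.apply([-1.2,LAT,-194.1+d6])+(R1*Ry(q[1])).apply([0,0,593.5])+R3.apply([27.9,0,417.7])
    return w+R.apply([0,0,d6]),R
def ik(pos,Rt,s4,d6=350,q0=None,n=30):
    best=None;rng=np.random.default_rng(0)
    def f(q):
        p,R=fk(q,s4,d6); return np.r_[(p-pos)/10,(R.inv()*Rt).as_rotvec(degrees=True)/2]
    st=([q0] if q0 is not None else [])+[rng.uniform(LO,HI) for _ in range(n)]
    out=[]
    for q in st:
        s=least_squares(f,np.clip(q,LO+1,HI-1),bounds=(LO,HI))
        if s.cost<.01 and not any(np.abs(s.x-o).max()<2 for o in out): out.append(s.x)
    return out
E
python3 - <<'E'
from ik import *
for r in(0.0,): pass
def tool(z,x):
    z=np.array(z,float);x=np.array(x,float);z/=np.linalg.norm(z);x/=np.linalg.norm(x);return Ro.from_matrix(np.stack([x,np.cross(z,x),z],1))
by=np.array([.118,.993,0]);sh=np.array([556.5,334.5,138])
for d6 in(300,350,400):
  for s4 in(1,-1):
    for nm,zz,xx in(("+y",by,[0,0,-1]),("-y",-by,[0,0,-1]),("+y flip",by,[0,0,1])):
      for h in(0,110):
        print(d6,s4,nm,h,[o.round(0) for o in ik(sh+[0,0,h]+18.8*zz,tool(zz,xx),s4,d6)])
E
```

```text
300 1 +y 0 [array([  5.,  43., 116., 101.,  86., 110.])]
300 1 +y 110 [array([  5.,  32., 114., 100.,  84., 124.])]
300 1 -y 0 [array([ 45.,  61.,  62., -55., 131.,  47.])]
300 1 -y 110 [array([ 45.,  55.,  60., -62., 136.,  37.])]
300 1 +y flip 0 [array([  5.,  43., 116., 101.,  86., -70.])]
300 1 +y flip 110 [array([  5.,  32., 114., 100.,  84., -56.])]
300 -1 +y 0 []
300 -1 +y 110 []
300 -1 -y 0 [array([ 45.,  61.,  62.,  55., 131.,  47.])]
300 -1 -y 110 [array([ 45.,  55.,  60.,  62., 136.,  37.])]
300 -1 +y flip 0 []
300 -1 +y flip 110 []
350 1 +y 0 [array([ -1.,  48., 117.,  96.,  89., 104.])]
350 1 +y 110 [array([ -1.,  37., 116.,  95.,  87., 117.])]
350 1 -y 0 [array([ 47.,  68.,  53., -54., 134.,  46.])]
350 1 -y 110 [array([ 47.,  61.,  52., -61., 138.,  37.])]
350 1 +y flip 0 [array([ -1.,  48., 117.,  96.,  89., -76.])]
350 1 +y flip 110 [array([ -1.,  37., 116.,  95.,  87., -63.])]
350 -1 +y 0 []
350 -1 +y 110 []
350 -1 -y 0 [array([ 47.,  68.,  53.,  54., 134.,  46.])]
350 -1 -y 110 [array([ 47.,  61.,  52.,  61., 138.,  37.])]
350 -1 +y flip 0 []
350 -1 +y flip 110 []
400 1 +y 0 [array([ -6.,  54., 117.,  91.,  90.,  99.])]
400 1 +y 110 [array([ -6.,  42., 118.,  91.,  90., 110.])]
400 1 -y 0 [array([ 49.,  76.,  41., -56., 137.,  42.])]
400 1 -y 110 [array([ 49.,  69.,  42., -62., 141.,  34.])]
400 1 +y flip 0 [array([ -6.,  54., 117.,  91.,  90., -81.])]
400 1 +y flip 110 [array([ -6.,  42., 118.,  91.,  90., -70.])]
400 -1 +y 0 []
400 -1 +y 110 []
400 -1 -y 0 [array([ 49.,  76.,  41.,  56., 137.,  42.])]
400 -1 -y 110 [array([ 49.,  69.,  42.,  62., 141.,  34.])]
400 -1 +y flip 0 []
400 -1 +y flip 110 []
```

```bash
cat >> ik.py <<'E'
def tool(z,x):
    z=np.array(z,float);x=np.array(x,float);z/=np.linalg.norm(z);x=x-z*(x@z);x/=np.linalg.norm(x);return Ro.from_matrix(np.stack([x,np.cross(z,x),z],1))
by=np.array([.118,.993,0])
E
python3 - <<'E'
from ik import *
np.set_printoptions(precision=1,suppress=True)
qa=np.array([-10.7,21,69.6,0,89.2,-2.3]); pa,Ra=fk(qa); print(pa,Ra.as_euler("xyz",degrees=True))
pb=np.array([556.5,334.5,250])-by*100; Rb=tool(by,[0,0,-1])
rv=(Ra.inv()*Rb).as_rotvec(degrees=True); print(rv,np.linalg.norm(rv))
for sg in(1,-1):
  v=rv if sg==1 else rv-rv/np.linalg.norm(rv)*360
  q=qa
  for k in range(0,11):
    o=ik(pa+(pb-pa)*k/10,Ra*Ro.from_rotvec(v*k/10,degrees=True),1,350,q,0); q=o[0] if o else q; print(sg,k,q if o else None)
qb=ik(pb,Rb,1)[0]
for k in range(0,11):
  q=qa+(qb-qa)*k/10;p,R=fk(q);print(p,(Ra.inv()*R).as_rotvec(degrees=True))
E
```

```text
[ 621.3 -105.7  327.7] [179.8   0.   81.6]
[126.6  -2.  126.5] 178.99345210721052
1 0 [-10.7  21.   69.6   0.   89.2  -2.3]
1 1 [ -8.4  27.7  61.2   1.2 103.5  12.9]
1 2 [ -7.7  34.   54.6   5.9 115.6  27.8]
1 3 [ -8.1  39.3  51.2  13.8 124.2  43.9]
1 4 [ -9.2  42.8  52.2  24.2 128.2  60.8]
1 5 [-10.6  44.4  57.5  35.2 127.7  76.7]
1 6 [-12.2  44.5  66.4  45.2 123.5  89.8]
1 7 [-13.7  43.4  77.6  54.1 117.1  99.9]
1 8 [-14.9  41.6  90.2  62.8 109.4 107.4]
1 9 [-15.1  39.2 103.4  72.2 101.2 112.9]
1 10 [-13.9  36.3 116.6  83.7  93.2 117. ]
-1 0 [-10.7  21.   69.6   0.   89.2  -2.3]
-1 1 [ -8.7  12.5  83.9   1.8  70.7 -13.5]
-1 2 [ -7.9   5.6  97.    7.2  52.6 -28.7]
-1 3 [ -8.9   0.9 109.   22.1  36.2 -54.4]
-1 4 [ -11.8   -0.6  119.4   57.3   28.3 -102.2]
-1 5 None
-1 6 None
-1 7 None
-1 8 None
-1 9 None
-1 10 None
[ 621.3 -105.7  327.7] [0. 0. 0.]
[599.8 -53.1 282.7] [ 7.1  8.  12.7]
[576.6  -1.  249.9] [15.8 14.4 26.1]
[554.5  49.1 228.7] [25.9 19.3 40. ]
[535.5  95.6 217.9] [37.2 22.5 54. ]
[521.6 137.2 215.6] [49.7 23.8 68. ]
[513.7 172.5 219.7] [63.2 23.1 81.7]
[512.6 200.5 227.7] [77.6 20.3 94.9]
[518.  220.6 236.9] [ 93.   15.4 107.1]
[529.1 232.2 245.1] [109.3   8.  117.8]
[544.7 235.2 250. ] [126.6  -2.  126.5]
```

```bash
cat >> h.py <<'E'
from ik import tool,by,fk,ik
def plan(pos,Rt,N,n=5,sign=1):
    """print n rows (of N) along straight line / fixed axis to pose; tool-frame shift (mm), rotvec deg"""
    s=env.state();R=rot();p=s["ee_pos"].copy();pos=np.array(pos,float)
    rv=(R.inv()*Rt).as_rotvec(degrees=True)
    print("now",p.round(1),s["ee_rot"].round(1),"F",s["force"].round(1),"q",s["qpos"].round(1),"t",round(s["time_s"],2)); print("rv",rv.round(1),"dist",np.linalg.norm(pos-p).round(1))
    d=(pos-p)/N
    for k in range(n): print((R.inv().apply(d)).round(1),(rv/N).round(2)); R=R*Ro.from_rotvec(rv/N,degrees=True)
E
python3 - <<'E'
from h import *
plan(np.array([556.5,334.5,250])-by*100,tool(by,[0,0,-1]),18)
E
```

```text
now [ 620.9 -105.7  327.9] [179.8   0.   81.6] F [-0.3  0.7 -0.4] q [-10.7  21.   69.6  -0.   89.2  -2.3] t 9.07
rv [126.6  -2.1 126.5] dist 357.9
[18.1 -7.   4.3] [ 7.03 -0.11  7.03]
[17.2 -8.6  5.2] [ 7.03 -0.11  7.03]
[16.  -9.9  6.3] [ 7.03 -0.11  7.03]
[ 14.8 -10.9   7.6] [ 7.03 -0.11  7.03]
[ 13.4 -11.7   8.9] [ 7.03 -0.11  7.03]
```

```bash

python3 -m creep '{"offset":[[0.018,-0.007,0.004],[0.017,-0.009,0.005],[0.016,-0.01,0.006],[0.015,-0.011,0.008],[0.013,-0.012,0.009]],"rotation":[[7,-0.1,7],[7,-0.1,7],[7,-0.1,7],[7,-0.1,7],[7,-0.1,7]]}' 0.5
python3 - <<'E'
from h import *
s=env.state(); print(fk(s["qpos"])[0],fk(s["qpos"])[1].as_euler("xyz",degrees=True))
plan(np.array([556.5,334.5,250])-by*100,tool(by,[0,0,-1]),13)
E
```

```text
time_s: 9.7
ee_pos: [598.0, -10.1, 303.8]
ee_rot: [-146.7, 10.8, 48.4]
force: [0.1, 0.9, -0.6]
gripper_width: 45.8
[591.15268073  -6.60336964 306.27645229] [-146.72065502   10.76562332   48.43462851]
now [598.  -10.1 303.8] [-146.7   10.8   48.4] F [ 0.1  0.9 -0.6] q [ -7.7  37.4  53.4  12.  122.1  40.4] t 9.7
rv [91.2 -1.2 91.1] dist 256.7
[ 12.  -12.   10.2] [ 7.02 -0.09  7.01]
[ 10.5 -12.   11.6] [ 7.02 -0.09  7.01]
[  9.1 -11.7  13.1] [ 7.02 -0.09  7.01]
[  7.7 -11.   14.4] [ 7.02 -0.09  7.01]
[  6.4 -10.1  15.7] [ 7.02 -0.09  7.01]
```

```bash

python3 -m creep '{"offset":[[0.012,-0.012,0.010],[0.0105,-0.012,0.0115],[0.009,-0.0115,0.013],[0.0075,-0.011,0.0145],[0.0065,-0.010,0.0155]],"rotation":[[7,-0.1,7],[7,-0.1,7],[7,-0.1,7],[7,-0.1,7],[7,-0.1,7]]}'
python3 - <<'E'
from h import *
s=env.state()
for d in(300,320,340,350): print(d,(fk(s["qpos"],1,d)[0]-s["ee_pos"]).round(1))
plan(np.array([556.5,334.5,250])-by*100,tool(by,[0,0,-1]),8)
E
```

```text
time_s: 10.32
ee_pos: [577.5, 83.5, 283.0]
ee_rot: [-121.2, 36.4, 22.8]
force: [0.1, 0.2, -0.3]
gripper_width: 46.0
300 [ 21.8 -23.8 -21.1]
320 [  9.5 -10.4  -9.4]
340 [-2.8  2.9  2.2]
350 [-9.   9.6  8.1]
now [577.5  83.5 283. ] [-121.2   36.4   22.8] F [ 0.1  0.2 -0.3] q [-11.   43.3  64.   41.2 125.1  84.5] t 10.32
rv [56.2 -0.8 56. ] dist 158.7
[ 5.3 -8.9 16.9] [ 7.02 -0.1   7.  ]
[ 4.4 -7.3 17.9] [ 7.02 -0.1   7.  ]
[ 3.6 -5.6 18.7] [ 7.02 -0.1   7.  ]
[ 3.1 -3.6 19.3] [ 7.02 -0.1   7.  ]
[ 2.8 -1.6 19.6] [ 7.02 -0.1   7.  ]
```

```bash

python3 -m creep '{"offset":[[0.0053,-0.009,0.017],[0.0045,-0.0073,0.018],[0.0036,-0.0055,0.0187],[0.003,-0.0036,0.0193],[0.003,-0.0016,0.0195]],"rotation":[[7,-0.1,7],[7,-0.1,7],[7,-0.1,7],[7,-0.1,7],[7,-0.1,7]]}'
python3 - <<'E'
from h import *
plan(np.array([556.5,334.5,250])-by*100,tool(by,[0,0,-1]),3,3)
E
```

```text
time_s: 10.95
ee_pos: [556.4, 178.1, 262.1]
ee_rot: [-101.6, 69.1, 3.0]
force: [-0.2, 0.8, -0.6]
gripper_width: 45.7
now [556.4 178.1 262.1] [-101.6   69.1    3. ] F [-0.2  0.8 -0.6] q [-14.   39.3  95.5  66.7 106.3 110.3] t 10.95
rv [21.1 -0.4 21. ] dist 59.6
[ 2.7  0.2 19.7] [ 7.04 -0.12  7.  ]
[ 2.9  2.3 19.5] [ 7.04 -0.12  7.  ]
[ 3.4  4.2 19.1] [ 7.04 -0.12  7.  ]
```

```bash

python3 -m creep '{"offset":[[0.0027,0,0.0195],[0.003,0.0023,0.0195],[0.0034,0.004,0.019],[0,0,0]],"rotation":[[7,-0.1,7],[7,-0.1,7],[7,-0.1,7],[0,0,0]]}'
python3 - <<'E'
from h import *
by=np.array([.122,.9925,0])
delta(np.array([556.5,334.5,132])-by*80,Rt=tool(by,[0,0,-1]))
s=grab_frame("side");cv2.imwrite("pics/s6.png",s[:,:,::-1])
t=grab_frame("top");cv2.imwrite("pics/t6.png",t[:,:,::-1])
E
```

```text
time_s: 11.45
ee_pos: [542.1, 235.6, 250.3]
ee_rot: [-137.0, 89.9, -53.3]
force: [-0.5, -1.0, 0.1]
gripper_width: 45.6
now [542.1 235.6 250.3] [-137.03   89.93  -53.31] F [-0.5 -1.   0.1] q [-12.3  34.5 116.6  84.7  92.8 118.7] w 45.6 t 11.45
shift mm [118.3  -2.4  20.1]
rotvec [ 0.72 -0.05  0.05]
```

View pics/s6.png

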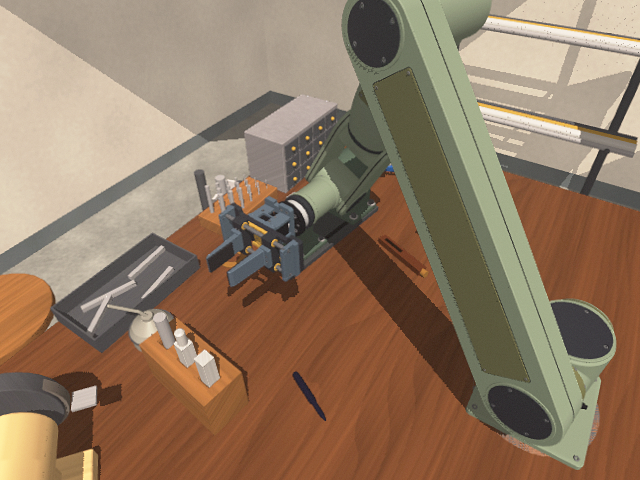

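View pics/t6.png

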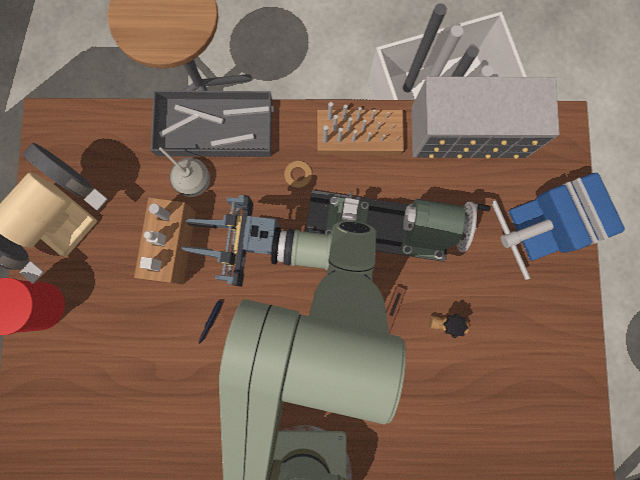

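```bash

python3 - <<'E'
from h import *
print(onz("top",(189,177),70), onz("top",(212,178),60))
by=np.array([.122,.9925,0])
delta(np.array([556.5,334.5,230])+by*18.8,Rt=tool(by,[0,0,-1]))
t=cv2.imread("pics/t6.png")[:,:,::-1];s=cv2.imread("pics/s6.png")[:,:,::-1]
a=cv2.resize(s[310:400,150:230,::-1],None,fx=5,fy=5,interpolation=cv2.INTER_CUBIC)
b=cv2.resize(t[190:280,130:210,::-1],None,fx=5,fy=5,interpolation=cv2.INTER_CUBIC)
cv2.imwrite("pics/bars.png",np.hstack([a,b]))
E
```

```text
[716.06809376 280.79020331  70.        ] [716.52252433 226.68399009  60.        ]
now [545.4 234.3 251.5] [-94.62  89.51 -10.96] F [ 0.3 -0.2  0.8] q [-12.3  34.6 116.1  84.8  92.9 118.7] w 45.7 t 11.55
shift mm [ 21.4   0.  119.6]
rotvec [ 0.66 -0.04  0.49]
```

View pics/bars.png

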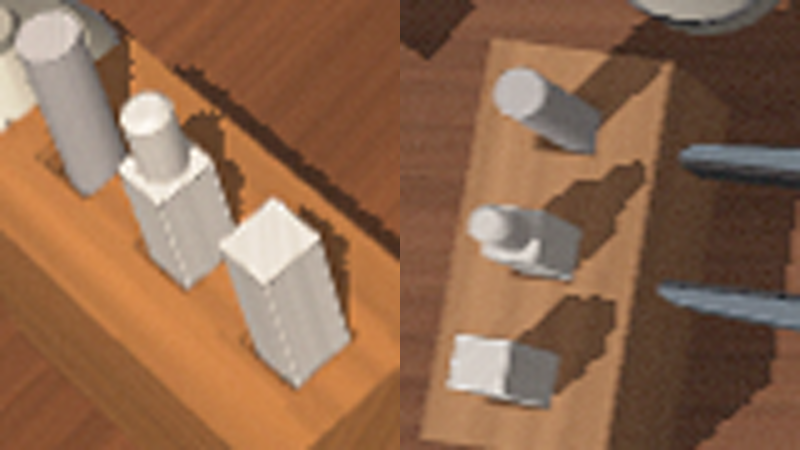

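```bash

python3 - <<'E'
from h import *
np.set_printoptions(precision=1,suppress=True)
S=lambda x,y:(150+(x+.5)/5-.5,310+(y+.5)/5-.5)
T=lambda x,y:(130+(x+.5)/5-.5,190+(y+.5)/5-.5)
print(two(S(148,113),T(90,223)),onz("side",S(148,113),188),onz("top",T(90,223),188))
print("corner base",onz("side",S(187,288),108),"sh corners",[onz("side",S(*c),156) for c in[(122,172),(152,203),(210,158)]])
print("plain top",[onz("side",S(*c),168) for c in[(222,243),(272,198),(320,236),(268,285)]],[onz("top",T(*c),168) for c in[(55,335),(112,340),(108,398),(48,388)]])
E
```

```text
(array([557.1, 335. , 181.8]), np.float64(0.7279255247438994)) [552.2 337.4 188. ] [556.4 333.1 188. ]
corner base [543.  351.6 108. ] sh corners [array([564.9, 347.1, 156. ]), array([546.8, 350.5, 156. ]), array([543.1, 326.2, 156. ])]
plain top [array([507.5, 353.4, 168. ]), array([505.8, 331.4, 168. ]), array([482. , 333.6, 168. ]), array([483.6, 356.7, 168. ])] [array([509.9, 353. , 168. ]), array([507.8, 328. , 168. ]), array([482.4, 328.5, 168. ]), array([486.7, 354.8, 168. ])]
```

```bash

python3 -m creep '{"offset":[[0.005,0,0.03],[0.005,0.0005,0.03],[0.005,0.0005,0.03],[0.005,0,0.0295],[0,0,0]],"rotation":[[0.7,0,0.3],[0,0,0],[0,0,0],[0,0,0],[0,0,0]]}'
python3 - <<'E'
from h import *
by=np.array([.122,.9925,0])
delta(np.array([555.3,335,132])+by*18.8,Rt=tool(by,[0,0,-1]))
a=cv2.resize(grab_frame("side")[290:400,140:240,::-1],None,fx=4,fy=4,interpolation=cv2.INTER_CUBIC)
b=cv2.resize(grab_frame("top")[180:290,130:230,::-1],None,fx=4,fy=4,interpolation=cv2.INTER_CUBIC)
cv2.imwrite("pics/bars2.png",np.hstack([a,b]))
E
```

```text
time_s: 12.18
ee_pos: [559.1, 354.4, 231.5]
ee_rot: [-92.8, 89.7, -9.7]
force: [-0.1, 0.2, 0.7]
gripper_width: 45.7
now [559.1 354.4 231.5] [-92.84  89.72  -9.74] F [-0.1  0.2  0.7] q [  1.1  36.7 116.5  97.1  86.4 116.3] w 45.7 t 12.18
shift mm [99.5  1.9 -0.9]
rotvec [ 0.1  -0.01  0.28]
```

View pics/bars2.png

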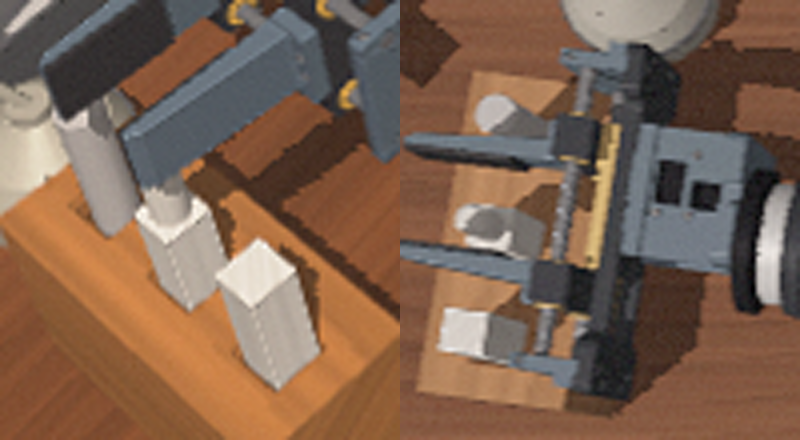

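```bash

python3 -m creep '{"offset":[[0.02,0.002,-0.001],[0.02,0,0],[0.01,0,0],[0,0,0]],"rotation":[[0,0,0.3],[0,0,0],[0,0,0],[0,0,0]]}'
python3 - <<'E'
from h import *
by=np.array([.122,.9925,0])
delta(np.array([555.3,335,132])+by*18.8,Rt=tool(by,[0,0,-1]))
a=cv2.resize(grab_frame("side")[290:400,140:240,::-1],None,fx=4,fy=4,interpolation=cv2.INTER_CUBIC)
b=cv2.resize(grab_frame("top")[180:290,130:230,::-1],None,fx=4,fy=4,interpolation=cv2.INTER_CUBIC)
cv2.imwrite("pics/bars3.png",np.hstack([a,b]))
E
```

```text
time_s: 12.78
ee_pos: [556.9, 351.7, 181.6]
ee_rot: [89.0, 89.8, 171.9]
force: [0.6, -0.5, -0.6]
gripper_width: 45.5
now [556.9 351.7 181.6] [ 89.    89.82 171.88] F [ 0.6 -0.5 -0.6] q [  0.8  41.8 117.9  97.4  87.3 110.3] w 45.5 t 12.78
shift mm [49.6 -0.6  2.1]
rotvec [-0.11  0.   -0.18]
```

View pics/bars3.png

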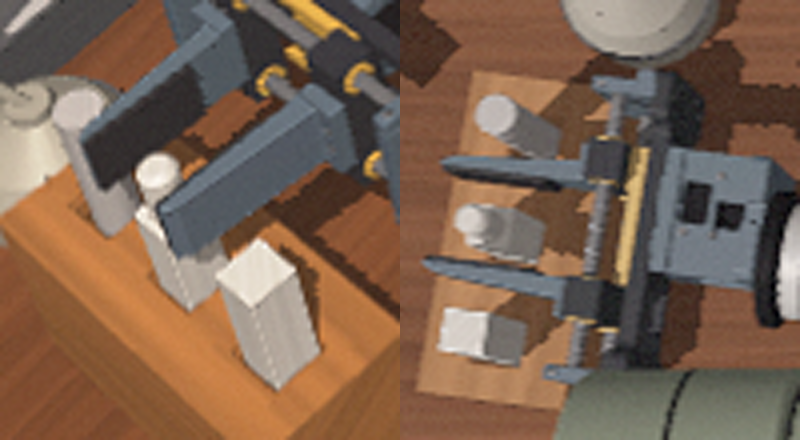

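```bash

python3 -m creep '{"offset":[[0.015,-0.0005,0.002],[0.015,0,0],[0.015,0,0],[0.005,0,0],[0,0,0]],"rotation":[[0,0,0],[0,0,0],[0,0,0],[0,0,0],[0,0,0]]}'
python3 - <<'E'
from h import *
by=np.array([.122,.9925,0])
delta(np.array([555.3,335,132])+by*18.8,Rt=tool(by,[0,0,-1]))
a=cv2.resize(grab_frame("side")[290:400,140:240,::-1],None,fx=4,fy=4,interpolation=cv2.INTER_CUBIC)
b=cv2.resize(grab_frame("top")[180:290,130:230,::-1],None,fx=4,fy=4,interpolation=cv2.INTER_CUBIC)
cv2.imwrite("pics/bars4.png",np.hstack([a,b]))
E
```

```text
time_s: 13.5
ee_pos: [556.9, 354.3, 131.3]
ee_rot: [90.6, 89.8, 173.5]
force: [1.4, -0.5, -0.1]
gripper_width: 45.5
now [556.9 354.3 131.3] [ 90.6   89.79 173.54] F [ 1.4 -0.5 -0.1] q [  1.1  47.4 118.1  97.9  88.  104.7] w 45.5 t 13.5
shift mm [-0.7 -0.8 -0.6]
rotvec [-0.05 -0.   -0.21]
```

View pics/bars4.png

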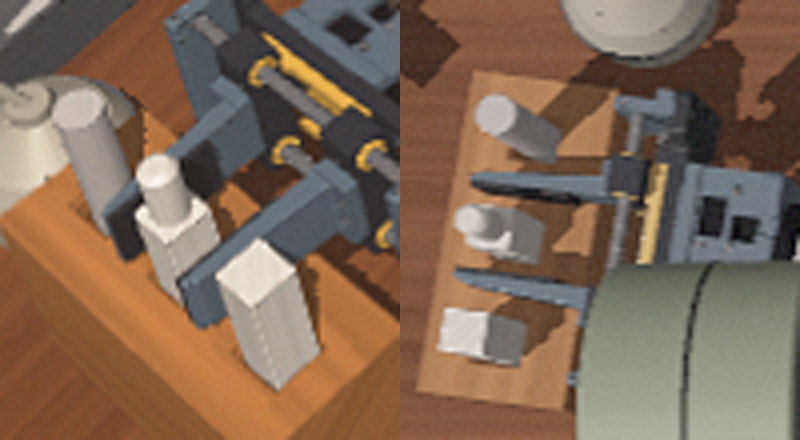

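```bash

python3 -m creep '{"offset":[[-0.0005,-0.0008,0],[0,0,0],[0,0,0],[0,0,0]],"rotation":[[0,0,0],[0,0,0],[0,0,0],[0,0,0]]}' 0.9 40
python3 - <<'E'
from h import *
by=np.array([.122,.9925,0])
delta(np.array([555.3,335,132])+by*18.8,Rt=tool(by,[0,0,-1]))
print(env.state()["torque"])
E
```

```text
time_s: 14.1
ee_pos: [557.7, 354.2, 132.8]
ee_rot: [78.4, 89.9, 161.4]
force: [-0.1, -1.0, 1.1]
gripper_width: 23.8
now [557.7 354.2 132.8] [ 78.43  89.87 161.37] F [-0.1 -1.   1.1] q [  1.1  47.2 117.9  97.9  88.  104.8] w 23.8 t 14.1
shift mm [ 0.8  0.  -0.6]
rotvec [-0.04  0.03 -0.13]
[-0.40024924 -0.00764121  0.05386815]
```

```bash

python3 -m creep '{"offset":[[-0.005,0,0],[-0.01,0,0],[-0.015,0,0]],"rotation":[[0,0,0],[0,0,0],[0,0,0]]}'
python3 -m creep '{"offset":[[-0.02,0,0],[-0.02,0,0],[-0.02,0,0],[-0.02,0,0],[-0.02,0,0]],"rotation":[[0,0,0],[0,0,0],[0,0,0],[0,0,0],[0,0,0]]}'
python3 - <<'E'
from h import *
delta([557,354,290])
a=cv2.resize(grab_frame("side")[230:400,120:290,::-1],None,fx=3,fy=3,interpolation=cv2.INTER_CUBIC)
cv2.imwrite("pics/lift.png",a)
E
```

```text
time_s: 14.48
ee_pos: [557.7, 354.2, 162.7]
ee_rot: [103.3, 89.8, -173.8]
force: [-1.0, 0.2, -2.0]
gripper_width: 24.1
time_s: 15.1
ee_pos: [557.4, 354.2, 263.9]
ee_rot: [101.3, 89.9, -175.8]
force: [0.6, 1.1, -3.3]
gripper_width: 24.2
now [557.4 354.2 263.9] [ 101.26   89.89 -175.76] F [ 0.6  1.1 -3.3] q [  1.1  33.3 115.9  96.9  85.8 120.7] w 24.2 t 15.1
shift mm [-26.1   0.5  -0.3]
```

View pics/lift.png

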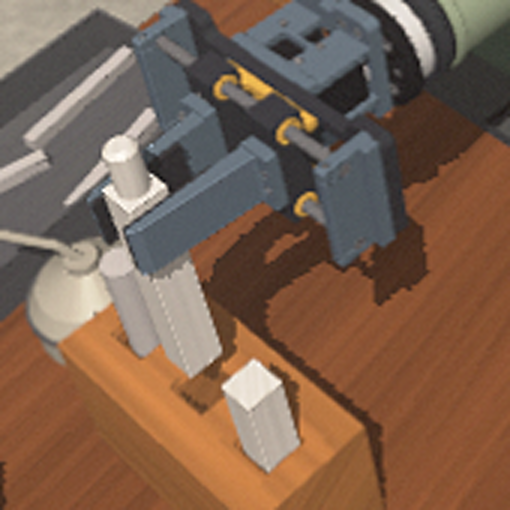

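```bash
cat >> h.py <<'E'
fy=np.array([.1452,.9894,0]); RF=tool([0,0,-1],fy)
E
python3 -m creep '{"offset":[[-0.03,0,0],[-0.03,0,0]],"rotation":[[0,0,0],[0,0,0]]}'
python3 - <<'E'
from h import *
plan([613.8,-148.3,310],RF,19)
s=env.state();q=s["qpos"];R=rot();p=s["ee_pos"];rv=(R.inv()*RF).as_rotvec()
for k in range(1,20,3):
    pp=p+(np.array([613.8,-148.3,310])-p)*k/19; RR=R*Ro.from_rotvec(rv*k/19)
    o=ik(pp,RR,1,336,q,0); print(k,o[0].round() if o else None,(pp+RR.apply([125,0,-19])).round(),(pp+RR.apply([0,0,-150])).round()); q=o[0] if o else q
E
```

```text
time_s: 15.4
ee_pos: [557.5, 354.2, 323.1]
ee_rot: [104.8, 89.8, -172.2]
force: [-0.4, 0.3, -3.4]
gripper_width: 24.0
now [557.5 354.2 323.1] [ 104.8   89.8 -172.2] F [-0.4  0.3 -3.4] q [  1.1  27.7 113.5  96.3  84.9 128.7] t 15.4
rv [-126.6    1.7 -126.8] dist 505.8
[  0.7  -6.2 -25.9] [-6.67  0.09 -6.67]
[  1.3  -3.  -26.4] [-6.67  0.09 -6.67]
[  1.5   0.2 -26.6] [-6.67  0.09 -6.67]
[  1.3   3.5 -26.4] [-6.67  0.09 -6.67]
[  0.7   6.6 -25.8] [-6.67  0.09 -6.67]
1 [ -2.  30. 108.  88.  91. 126.] [574. 308. 198.] [559. 178. 324.]
4 [ -7.  37.  88.  70. 107. 115.] [630. 236. 210.] [617. 107. 337.]
7 [ -8.  41.  69.  54. 120. 100.] [673. 180. 236.] [661.  53. 364.]
10 [ -7.  42.  56.  36. 129.  77.] [696. 134. 268.] [683.   8. 398.]
13 [ -7.  39.  52.  16. 126.  48.] [693.  90. 300.] [679. -35. 430.]
16 [ -9.  31.  59.   3. 110.  20.] [670.  39. 322.] [654. -84. 453.]
19 [-15.  21.  71.  -0.  87.  -6.] [632. -25. 329.] [ 614. -148.  460.]
```

```bash

python3 -m creep '{"offset":[[0.0007,-0.006,-0.026],[0.0013,-0.003,-0.0265],[0.0015,0,-0.0265],[0.0013,0.0035,-0.0265],[0.0007,0.0065,-0.026]],"rotation":[[-6.7,0.1,-6.7],[-6.7,0.1,-6.7],[-6.7,0.1,-6.7],[-6.7,0.1,-6.7],[-6.7,0.1,-6.7]]}'
python3 - <<'E'
from h import *
plan([613.8,-148.3,310],RF,14)
E
```

```text
time_s: 16.02
ee_pos: [572.9, 220.1, 318.6]
ee_rot: [-108.2, 57.0, 9.4]
force: [0.6, 0.4, -3.0]
gripper_width: 23.4
now [572.9 220.1 318.6] [-108.2   57.     9.4] F [ 0.6  0.4 -3. ] q [ -7.3  38.3  81.4  63.9 111.8 110.7] t 16.02
rv [-92.9   1.3 -93.1] dist 370.8
[ -0.3   9.7 -24.6] [-6.64  0.09 -6.65]
[ -1.5  12.4 -23.3] [-6.64  0.09 -6.65]
[ -3.1  14.8 -21.8] [-6.64  0.09 -6.65]
[ -4.9  16.7 -19.9] [-6.64  0.09 -6.65]
[ -6.9  18.2 -17.9] [-6.64  0.09 -6.65]
```

```bash

python3 -m creep '{"offset":[[-0.0003,0.0097,-0.0245],[-0.0015,0.0125,-0.0235],[-0.003,0.015,-0.022],[-0.005,0.0167,-0.02],[-0.007,0.018,-0.018]],"rotation":[[-6.65,0.1,-6.65],[-6.65,0.1,-6.65],[-6.65,0.1,-6.65],[-6.65,0.1,-6.65],[-6.65,0.1,-6.65]]}'
python3 - <<'E'
from h import *
plan([613.8,-148.3,310],RF,9)
E
```

```text
time_s: 16.65
ee_pos: [587.2, 88.5, 315.9]
ee_rot: [-128.3, 27.6, 29.7]
force: [-0.9, 0.7, -2.9]
gripper_width: 23.9
now [587.2  88.5 315.9] [-128.3   27.6   29.7] F [-0.9  0.7 -2.9] q [ -7.4  42.   55.5  35.5 128.6  77.1] t 16.65
rv [-59.7   0.9 -59.9] dist 238.3
[ -9.   19.3 -15.7] [-6.63  0.1  -6.65]
[-11.2  19.8 -13.5] [-6.63  0.1  -6.65]
[-13.5  19.8 -11.2] [-6.63  0.1  -6.65]
[-15.8  19.3  -9. ] [-6.63  0.1  -6.65]
[-17.9  18.3  -6.8] [-6.63  0.1  -6.65]
```

```bash

python3 -m creep '{"offset":[[-0.009,0.0193,-0.0157],[-0.0112,0.02,-0.0135],[-0.0135,0.02,-0.0112],[-0.016,0.0193,-0.009],[-0.018,0.0183,-0.007]],"rotation":[[-6.65,0.1,-6.65],[-6.65,0.1,-6.65],[-6.65,0.1,-6.65],[-6.65,0.1,-6.65],[-6.65,0.1,-6.65]]}'
python3 - <<'E'
from h import *
plan([613.8,-148.3,310],RF,4)
E
```

```text
time_s: 17.27
ee_pos: [601.1, -43.0, 312.8]
ee_rot: [-154.5, 6.3, 56.0]
force: [0.1, 0.2, -3.4]
gripper_width: 23.9
now [601.1 -43.  312.8] [-154.5    6.3   56. ] F [ 0.1  0.2 -3.4] q [ -8.3  33.7  55.4   6.2 116.4  28.6] t 17.27
rv [-26.5   0.4 -26.6] dist 106.0
[-19.9  16.9  -4.9] [-6.61  0.1  -6.65]
[-21.7  14.9  -3.1] [-6.61  0.1  -6.65]
[-23.3  12.6  -1.5] [-6.61  0.1  -6.65]
[-24.6   9.9  -0.2] [-6.61  0.1  -6.65]
[-25.6   7.    0.7] [-6.61  0.1  -6.65]
```

```bash

python3 -m creep '{"offset":[[-0.02,0.017,-0.005],[-0.0217,0.015,-0.003],[-0.0233,0.0126,-0.0015],[-0.0246,0.01,0],[0,0,0]],"rotation":[[-6.6,0.1,-6.65],[-6.6,0.1,-6.65],[-6.6,0.1,-6.65],[-6.6,0.1,-6.65],[0,0,0]]}'
python3 - <<'E'
from h import *
delta([613.8,-148.3,210],Rt=RF)
a=cv2.resize(grab_frame("side")[110:250,230:400,::-1],None,fx=4,fy=4,interpolation=cv2.INTER_CUBIC)
cv2.imwrite("pics/hov.png",a)
E
```

```text
time_s: 17.9
ee_pos: [611.1, -148.7, 310.6]
ee_rot: [-179.8, -0.0, 81.2]
force: [-0.3, -0.5, -2.9]
gripper_width: 23.5
now [ 611.1 -148.7  310.6] [-1.7975e+02 -5.0000e-02  8.1250e+01] F [-0.3 -0.5 -2.9] q [-14.7  21.3  71.5   0.   87.5  -6. ] w 23.5 t 17.9
shift mm [  0.7   3.1 100.6]
rotvec [-0.25 -0.05 -0.41]
```

View pics/hov.png

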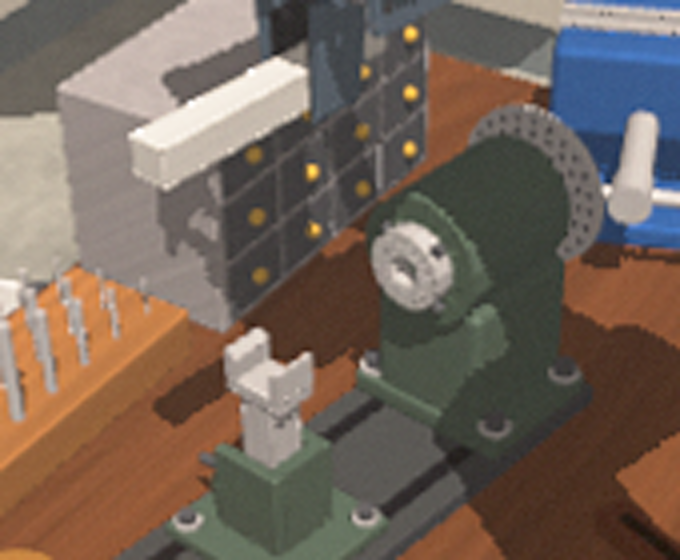

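```bash

python3 -m creep '{"offset":[[0.001,0.003,0.03],[0,0,0.03],[0,0,0.03],[0,0,0.025],[0,0,0]],"rotation":[[-0.25,0,-0.4],[0,0,0],[0,0,0],[0,0,0],[0,0,0]]}'
python3 - <<'E'
from h import *
delta([613.8,-148.3,150],Rt=RF)
a=cv2.resize(grab_frame("side")[140:250,260:370,::-1],None,fx=5,fy=5,interpolation=cv2.INTER_CUBIC)
cv2.imwrite("pics/hov2.png",a)
cv2.imwrite("pics/hov2t.png",cv2.resize(grab_frame("top")[170:270,310:470,::-1],None,fx=4,fy=4,interpolation=cv2.INTER_CUBIC))
E
```

```text
time_s: 18.58
ee_pos: [615.8, -146.0, 191.7]
ee_rot: [-179.7, -0.1, 81.8]
force: [1.3, 0.2, -3.5]
gripper_width: 23.9
now [ 615.8 -146.   191.7] [-1.7966e+02 -1.2000e-01  8.1810e+01] F [ 1.3  0.2 -3.5] q [-14.4  24.5  83.3   0.1  72.6  -6.3] w 23.9 t 18.57
shift mm [-2.6 -1.4 41.7]
rotvec [-0.34 -0.12  0.16]
```

View pics/hov2.png

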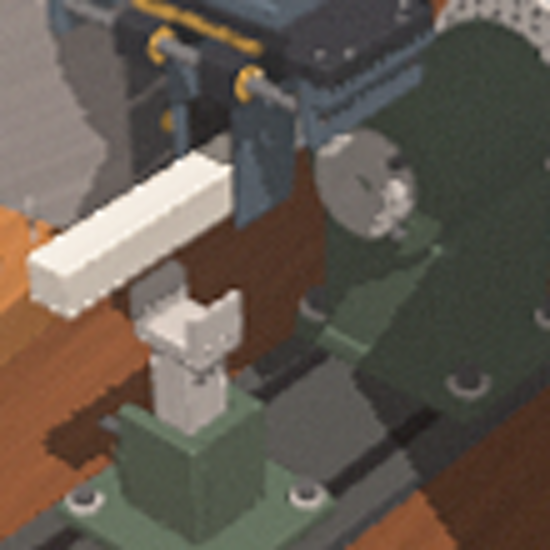

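View pics/hov2t.png

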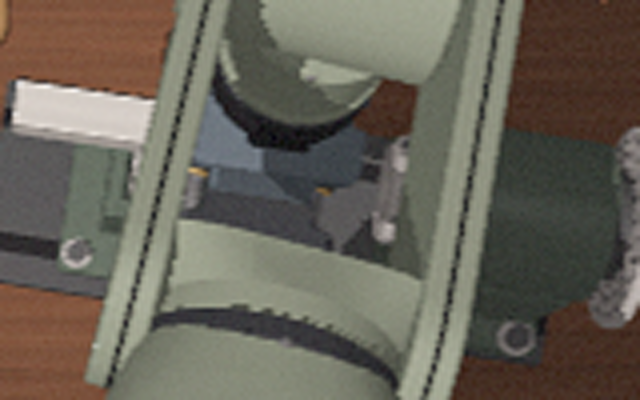

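```bash

python3 - <<'E'
from h import *
p=env.state()["ee_pos"];R=rot()
S=lambda u:((u-[260,140])*5+2).round()
for x in(124.8,): 
  for y in(-12,12):
    for z in(-12,12): print(y,z,S(proj("side",p+R.apply([x,y,z-18.8]))[0]))
crop(grab_frame("side"),260,185,40,25,18,"foot.png")
E
```

```text
-12 -12 [ 63. 268.]
-12 12 [ 68. 312.]
12 -12 [ 25. 247.]
12 12 [ 30. 291.]
```

View pics/foot.png

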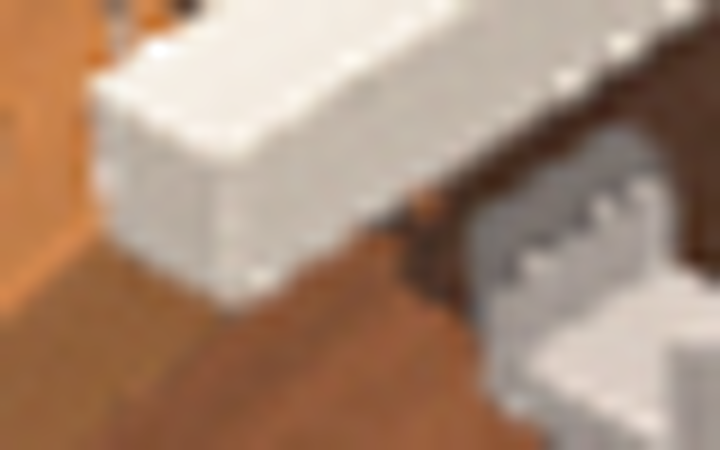

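```bash

python3 - <<'E'
from h import *
im=cv2.imread("pics/s5.png"); c=cv2.resize(im[140:200,310:370],None,fx=10,fy=10,interpolation=cv2.INTER_CUBIC); c2=c.copy()
B=np.array([601.7,-230.4,154]); fx=np.array([fy[1],-fy[0],0])
for r,col in((27,(0,0,255)),(11,(0,255,0))):
  for a in np.radians(range(0,360,15)):
    u=(proj("side",B+r*(np.cos(a)*fx+np.array([0,0,np.sin(a)])))[0]-[310,140])*10+4.5; cv2.circle(c2,(int(u[0]),int(u[1])),2,col,-1)
cv2.imwrite("pics/nose2.png",c2); print((proj("side",B)[0]-[310,140])*10+4.5)
E
```

```text
[212.7510943  378.53529696]
```

View pics/nose2.png

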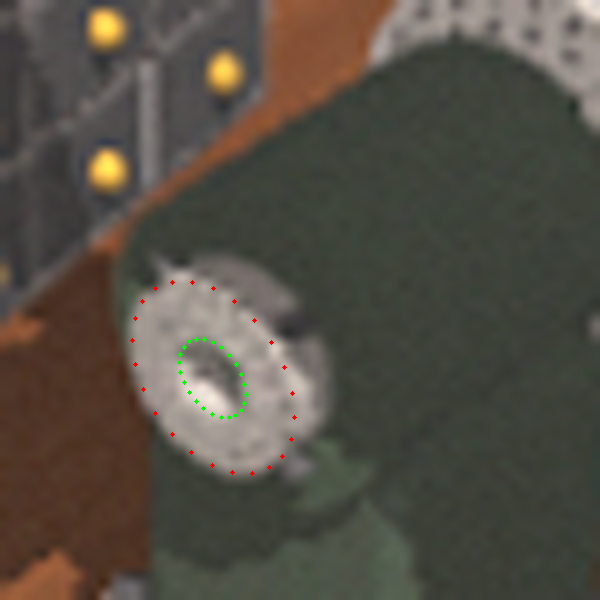

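```bash

python3 -m creep '{"offset":[[-0.0005,-0.0005,0.01],[0,0,0.01],[0,0,0]],"rotation":[[-0.3,0,0],[0,0,0],[0,0,0]]}'
python3 - <<'E'
from h import *
delta([613.8,-148.3,150],Rt=RF)
B=np.array([601.7,-230.4,154]); s=env.state();R=rot()
g=s["ee_pos"]+R.apply([0,0,-18.8]); fx=np.array([fy[1],-fy[0],0]); print("lat",(g-B)@fx,"ax",(g-B)@fy-23.2)
E
```

```text
time_s: 19.1
ee_pos: [615.8, -147.7, 173.4]
ee_rot: [179.7, -0.1, 81.8]
force: [0.6, 0.2, -2.4]
gripper_width: 24.0
now [ 615.8 -147.7  173.4] [ 1.7974e+02 -6.0000e-02  8.1790e+01] F [ 0.6  0.2 -2.4] q [-14.6  24.9  85.4   0.1  69.5  -6.4] w 24.0 t 19.1
shift mm [-0.9 -2.  23.4]
rotvec [ 0.26 -0.06  0.14]
lat 1.8552684867115772 ax 60.67024599844284
```

```bash

python3 -m creep '{"offset":[[0,-0.002,0.005],[0,0,0.01],[0,0,0.005],[0,0,0],[0,0,0]],"rotation":[[0.2,0,0.1],[0,0,0],[0,0,0],[0,0,0],[0,0,0]]}'
python3 - <<'E'
from h import *
delta([613.8,-148.3,135.7],Rt=RF)
B=np.array([601.7,-230.4,154]); s=env.state();R=rot()
g=s["ee_pos"]+R.apply([0,0,-18.8]); fx=np.array([fy[1],-fy[0],0]); print("lat",(g-B)@fx,"ax",(g-B)@fy-23.2)
a=cv2.resize(grab_frame("side")[150:230,270:350,::-1],None,fx=8,fy=7,interpolation=cv2.INTER_CUBIC)
cv2.imwrite("pics/in1.png",a)
E
```

```text
time_s: 19.73
ee_pos: [615.0, -147.6, 154.8]
ee_rot: [179.8, -0.0, 81.7]
force: [-0.1, 0.6, -2.8]
gripper_width: 23.6
now [ 615.  -147.6  154.8] [ 1.7977e+02 -4.0000e-02  8.1700e+01] F [-0.1  0.6 -2.8] q [-14.6  25.6  87.    0.1  67.2  -6.3] w 23.6 t 19.73
shift mm [-0.9 -1.1 19.1]
rotvec [ 0.23 -0.04  0.05]
lat 1.0160754587300693 ax 60.6249109048228
```

View pics/in1.png

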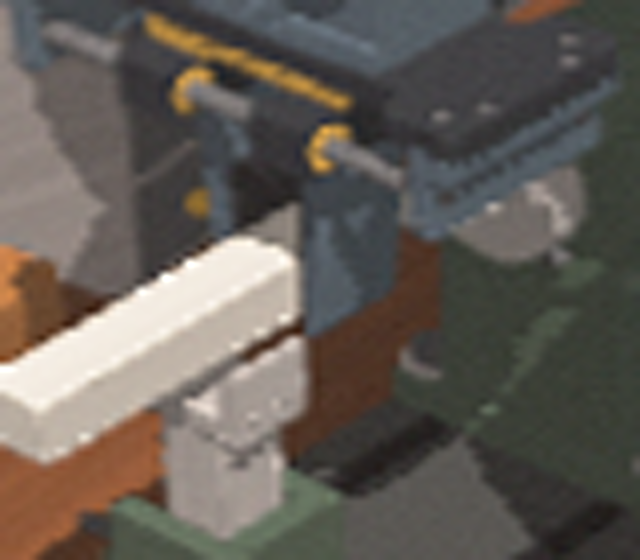

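```bash

python3 -m creep '{"offset":[[0,-0.001,0.005],[0,0,0.005],[0,0,0.005],[0,0,0]],"rotation":[[0.2,0,0],[0,0,0],[0,0,0],[0,0,0]]}'
cat > chk.py <<'E'
from h import *
delta([613.8,-148.3,135.7],Rt=RF)
B=np.array([601.7,-230.4,154]); s=env.state();R=rot()
g=s["ee_pos"]+R.apply([0,0,-18.8]); fx=np.array([fy[1],-fy[0],0]); print("lat",((g-B)@fx).round(1),"ax",((g-B)@fy-23.2).round(1),"z",g[2].round(1),"Ffix",np.round([s["force"]@fx,s["force"]@fy,s["force"][2]],1),"Tq",s["torque"].round(2))
E
python3 chk.py
```

```text
time_s: 20.27
ee_pos: [613.4, -147.3, 138.8]
ee_rot: [-179.9, -0.0, 81.7]
force: [-0.1, -0.3, -2.8]
gripper_width: 24.2
now [ 613.4 -147.3  138.8] [-1.7992e+02 -5.0000e-02  8.1700e+01] F [-0.1 -0.3 -2.8] q [-14.6  26.3  88.2   0.   65.5  -6.3] w 24.2 t 20.27
shift mm [-0.9  0.6  3.1]
rotvec [-0.08 -0.05  0.05]
lat -0.5 ax 60.7 z 157.6 Ffix [-0.  -0.3 -2.8] Tq [-0.16 -0.08  0.01]
```

```bash

python3 -m creep '{"offset":[[0,0.0005,0.001],[0,0,0.001],[0,0,0]],"rotation":[[0,0,0],[0,0,0],[0,0,0]]}'
python3 -m creep '{"offset":[[0,0,0.001],[0,0,0]],"rotation":[[0,0,0],[0,0,0]]}';python3 chk.py
```

```text
time_s: 20.65
ee_pos: [614.3, -147.5, 137.6]
ee_rot: [180.0, -0.0, 81.7]
force: [-0.7, -0.2, -2.9]
gripper_width: 23.6
time_s: 20.9
ee_pos: [614.2, -147.5, 136.5]
ee_rot: [-180.0, -0.0, 81.7]
force: [0.1, 0.3, -3.3]
gripper_width: 23.9
now [ 614.2 -147.5  136.5] [-1.80e+02 -4.00e-02  8.17e+01] F [ 0.1  0.3 -3.3] q [-14.6  26.5  88.4   0.   65.2  -6.3] w 23.9 t 20.9
shift mm [-0.8 -0.3  0.8]
rotvec [-0.   -0.04  0.05]
lat 0.4 ax 60.6 z 155.3 Ffix [ 0.1  0.3 -3.3] Tq [-0.18 -0.05 -0.  ]
```

```bash

python3 -m creep '{"offset":[[0,0,0.0005],[0,0,0]],"rotation":[[0,0,0],[0,0,0]]}'
python3 -m creep '{"offset":[[0,0,0.0005],[0,0,0]],"rotation":[[0,0,0],[0,0,0]]}';python3 chk.py
```

```text
time_s: 21.15
ee_pos: [614.3, -147.5, 136.1]
ee_rot: [-180.0, -0.0, 81.7]
force: [0.4, 0.4, -3.1]
gripper_width: 23.5
time_s: 21.4
ee_pos: [614.3, -147.5, 135.6]
ee_rot: [-180.0, -0.0, 81.7]
force: [-0.3, -0.3, -3.4]
gripper_width: 23.6
now [ 614.3 -147.5  135.6] [-1.80e+02 -4.00e-02  8.17e+01] F [-0.3 -0.3 -3.4] q [-14.6  26.5  88.4   0.   65.1  -6.3] w 23.6 t 21.4
shift mm [-0.8 -0.3 -0.1]
rotvec [-0.   -0.04  0.05]
lat 0.4 ax 60.6 z 154.4 Ffix [-0.3 -0.3 -3.4] Tq [-0.14 -0.05 -0.03]
```

```bash

python3 -m creep '{"offset":[[-0.008,-0.0003,0],[-0.008,0,0],[-0.006,0,0],[0,0,0]],"rotation":[[0,0,0],[0,0,0],[0,0,0],[0,0,0]]}';python3 chk.py
python3 - <<'E'
from h import *
a=cv2.resize(grab_frame("side")[150:230,270:350,::-1],None,fx=8,fy=7,interpolation=cv2.INTER_CUBIC)
cv2.imwrite("pics/in2.png",a)
E
```

```text
time_s: 21.9
ee_pos: [610.7, -169.9, 135.6]
ee_rot: [180.0, -0.0, 81.6]
force: [-0.1, 0.3, -3.3]
gripper_width: 23.4
now [ 610.7 -169.9  135.6] [ 1.800e+02 -4.000e-02  8.165e+01] F [-0.1  0.3 -3.3] q [-16.6  26.7  88.1   0.   65.2  -8.3] w 23.4 t 21.9
shift mm [21.9 -0.1 -0.1]
rotvec [ 0.   -0.04 -0.  ]
lat 0.1 ax 37.9 z 154.4 Ffix [-0.2  0.3 -3.3] Tq [-0.17 -0.12 -0.01]
```

View pics/in2.png

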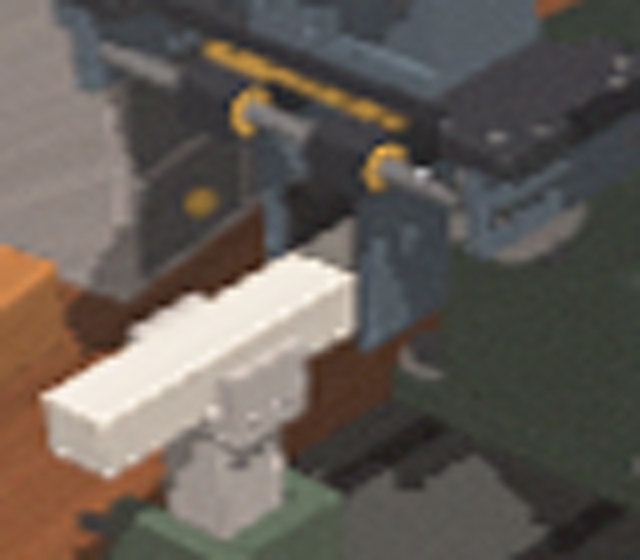

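Sits between the cheeks; spigot tip is ~6 mm from the nose. Now into the bore in small steps.

```bash

python3 -m creep '{"offset":[[-0.003,0,0],[-0.003,0,0],[0,0,0]],"rotation":[[0,0,0],[0,0,0],[0,0,0]]}';python3 chk.py | tail -1
python3 -m creep '{"offset":[[-0.002,0,0],[-0.001,0,0],[0,0,0]],"rotation":[[0,0,0],[0,0,0],[0,0,0]]}';python3 chk.py | tail -1
```

```text
time_s: 22.32
ee_pos: [609.9, -175.3, 135.6]
ee_rot: [180.0, -0.0, 81.7]
force: [0.1, -0.4, -2.3]
gripper_width: 23.9
lat 0.2 ax 32.5 z 154.4 Ffix [ 0.1 -0.3 -2.3] Tq [-0.19 -0.06 -0.01]
time_s: 22.7
ee_pos: [609.5, -178.2, 135.6]
ee_rot: [180.0, -0.0, 81.7]
force: [-0.3, -0.0, -2.2]
gripper_width: 24.1
lat 0.1 ax 29.6 z 154.4 Ffix [-0.3 -0.1 -2.2] Tq [-0.11 -0.06  0.02]
```

```bash

python3 -m creep '{"offset":[[-0.002,0,0],[-0.001,0,0],[0,0,0]],"rotation":[[0,0,0],[0,0,0],[0,0,0]]}';python3 chk.py | tail -1
```

```text
time_s: 23.08
ee_pos: [609.1, -181.2, 135.5]
ee_rot: [180.0, -0.0, 81.7]
force: [0.0, 0.5, -2.4]
gripper_width: 23.9
lat 0.1 ax 26.5 z 154.3 Ffix [-0.   0.5 -2.4] Tq [-0.13 -0.06 -0.01]
```

```bash

python3 -m creep '{"offset":[[-0.002,0,0],[-0.002,0,0],[0,0,0]],"rotation":[[0,0,0],[0,0,0],[0,0,0]]}';python3 chk.py | tail -1
python3 -m creep '{"offset":[[-0.002,0,0],[-0.002,0,0],[0,0,0]],"rotation":[[0,0,0],[0,0,0],[0,0,0]]}';python3 chk.py | tail -1
python3 -m creep '{"offset":[[-0.002,0,0],[-0.002,0,0],[0,0,0]],"rotation":[[0,0,0],[0,0,0],[0,0,0]]}';python3 chk.py | tail -1
```

```text
time_s: 23.45
ee_pos: [608.5, -185.2, 135.5]
ee_rot: [180.0, -0.0, 81.7]
force: [-0.1, 0.2, -2.8]
gripper_width: 24.0
lat 0.1 ax 22.5 z 154.3 Ffix [-0.2  0.2 -2.8] Tq [-0.12 -0.06  0.01]
time_s: 23.82
ee_pos: [607.9, -189.2, 135.6]
ee_rot: [180.0, -0.0, 81.7]
force: [0.2, 0.6, -2.4]
gripper_width: 23.5
lat 0.2 ax 18.5 z 154.4 Ffix [ 0.1  0.6 -2.4] Tq [-0.18 -0.06  0.01]
time_s: 24.2
ee_pos: [607.3, -193.1, 135.5]
ee_rot: [180.0, -0.0, 81.7]
force: [0.3, -0.8, -2.9]
gripper_width: 23.9
lat 0.1 ax 14.5 z 154.3 Ffix [ 0.4 -0.7 -2.9] Tq [-0.14 -0.11 -0.05]
```

```bash

python3 -m creep '{"offset":[[-0.002,0,0],[-0.002,0,0],[0,0,0]],"rotation":[[0,0,0],[0,0,0],[0,0,0]]}';python3 chk.py | tail -1
python3 -m creep '{"offset":[[-0.002,0,0],[-0.002,0,0],[0,0,0]],"rotation":[[0,0,0],[0,0,0],[0,0,0]]}';python3 chk.py | tail -1
python3 - <<'E'
from h import *
a=cv2.resize(grab_frame("side")[150:230,270:350,::-1],None,fx=8,fy=7,interpolation=cv2.INTER_CUBIC)
cv2.imwrite("pics/in3.png",a)
E
```

```text
time_s: 24.58
ee_pos: [606.8, -197.1, 135.5]
ee_rot: [180.0, -0.0, 81.7]
force: [-0.7, -0.1, -2.6]
gripper_width: 23.9
lat 0.2 ax 10.5 z 154.3 Ffix [-0.7 -0.2 -2.6] Tq [-0.12 -0.05  0.03]
time_s: 24.95
ee_pos: [606.2, -201.1, 135.6]
ee_rot: [180.0, -0.0, 81.7]
force: [-0.1, 0.3, -3.5]
gripper_width: 23.8
lat 0.2 ax 6.4 z 154.4 Ffix [-0.2  0.3 -3.5] Tq [-0.15 -0.08 -0.01]
```

View pics/in3.png

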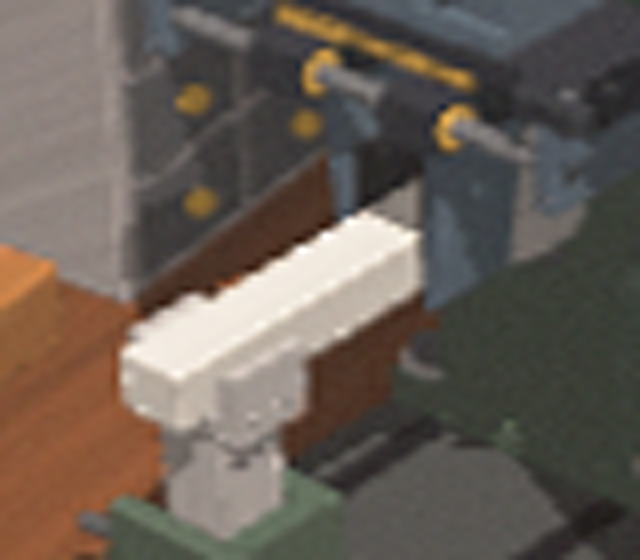

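```bash

python3 -m creep '{"offset":[[-0.002,0,0],[-0.001,0,0],[0,0,0]],"rotation":[[0,0,0],[0,0,0],[0,0,0]]}';python3 chk.py | tail -1
python3 -m creep '{"offset":[[-0.001,0,0],[0,0,0]],"rotation":[[0,0,0],[0,0,0]]}';python3 chk.py | tail -1
python3 -m creep '{"offset":[[-0.001,0,0],[0,0,0]],"rotation":[[0,0,0],[0,0,0]]}';python3 chk.py | tail -1
```

```text
time_s: 25.38
ee_pos: [605.8, -203.9, 135.5]
ee_rot: [180.0, -0.0, 81.7]
force: [0.0, -0.7, -3.2]
gripper_width: 23.6
lat 0.2 ax 3.6 z 154.3 Ffix [ 0.1 -0.7 -3.2] Tq [-0.14 -0.05  0.  ]
time_s: 25.62
ee_pos: [605.6, -204.9, 135.5]
ee_rot: [180.0, -0.0, 81.7]
force: [-0.4, -0.2, -2.6]
gripper_width: 24.0
lat 0.2 ax 2.6 z 154.3 Ffix [-0.4 -0.3 -2.6] Tq [-0.12 -0.09  0.02]
time_s: 25.88
ee_pos: [605.5, -205.9, 135.6]
ee_rot: [180.0, -0.0, 81.7]
force: [-0.8, 0.5, -3.2]
gripper_width: 23.7
lat 0.2 ax 1.6 z 154.4 Ffix [-0.9  0.4 -3.2] Tq [-0.18 -0.16  0.02]
```

```bash

python3 -m creep '{"offset":[[-0.001,0,0],[0,0,0]],"rotation":[[0,0,0],[0,0,0]]}';python3 chk.py | tail -1
```

```text
time_s: 26.12
ee_pos: [605.3, -206.9, 135.6]
ee_rot: [180.0, -0.0, 81.7]
force: [-0.2, -0.1, -3.2]
gripper_width: 23.9
lat 0.2 ax 0.5 z 154.4 Ffix [-0.2 -0.1 -3.2] Tq [-0.16 -0.1  -0.  ]
```

```bash

python3 -m creep '{"offset":[[-0.001,0,0],[0,0,0]],"rotation":[[0,0,0],[0,0,0]]}';python3 chk.py | tail -1
python3 -m creep '{"offset":[[-0.001,0,0],[0,0,0]],"rotation":[[0,0,0],[0,0,0]]}';python3 chk.py | tail -1
```

```text
time_s: 26.38
ee_pos: [605.3, -207.3, 135.5]
ee_rot: [-180.0, -0.1, 81.7]
force: [0.5, 2.2, -2.6]
gripper_width: 24.0
lat 0.2 ax 0.1 z 154.3 Ffix [ 0.1  2.2 -2.6] Tq [ 0.27 -0.15 -0.05]
time_s: 26.62
ee_pos: [605.2, -207.3, 135.6]
ee_rot: [-180.0, -0.2, 81.7]
force: [0.5, 5.9, -1.7]
gripper_width: 24.0
lat 0.2 ax 0.1 z 154.4 Ffix [-0.4  5.9 -1.7] Tq [ 0.74 -0.22 -0.03]
```

```bash

python3 -m creep '{"offset":[[-0.001,0,0.0003],[0,0,0.0003],[0,0,0]],"rotation":[[0,0,0],[0,0,0],[0,0,0]]}';python3 chk.py | tail -1
python3 -m creep '{"offset":[[0,0,0.0005],[0,0,0]],"rotation":[[0,0,0],[0,0,0]]}';python3 chk.py | tail -1
```

```text
time_s: 27.0
ee_pos: [605.3, -207.3, 135.6]
ee_rot: [180.0, -0.3, 81.7]
force: [0.2, 8.2, 0.6]
gripper_width: 23.5
lat 0.2 ax 0.1 z 154.4 Ffix [-1.   8.2  0.6] Tq [ 1.13 -0.1  -0.14]
time_s: 27.25
ee_pos: [605.4, -207.3, 135.1]
ee_rot: [180.0, -0.3, 81.7]
force: [0.4, 9.1, 0.4]
gripper_width: 23.9
lat 0.3 ax 0.1 z 153.9 Ffix [-0.9  9.1  0.4] Tq [ 1.19 -0.14 -0.07]
```

```bash

python3 -m creep '{"offset":[[0.001,0,0],[0,0,0],[0,0,0]],"rotation":[[0,0,0],[0,0,0],[0,0,0]]}' 0.45 20;python3 chk.py | tail -1
python3 -m creep '{"offset":[[0,0,0],[0,0,0],[0,0,0]],"rotation":[[0,0,0],[0,0,0],[0,0,0]]}'
python3 - <<'E'
from h import *
a=cv2.resize(grab_frame("side")[150:230,270:350,::-1],None,fx=8,fy=7,interpolation=cv2.INTER_CUBIC)
cv2.imwrite("pics/in4.png",a)
E
```

```text
time_s: 27.62
ee_pos: [605.1, -209.3, 134.7]
ee_rot: [180.0, -0.0, 81.7]
force: [0.1, 0.1, -0.3]
gripper_width: 49.4
lat 0.3 ax -1.9 z 153.5 Ffix [ 0.1  0.2 -0.3] Tq [-0.02 -0.1   0.01]
time_s: 28.0
ee_pos: [605.0, -208.9, 134.4]
ee_rot: [-180.0, -0.0, 81.7]
force: [-0.4, -0.8, 0.6]
gripper_width: 50.1
```

View pics/in4.png

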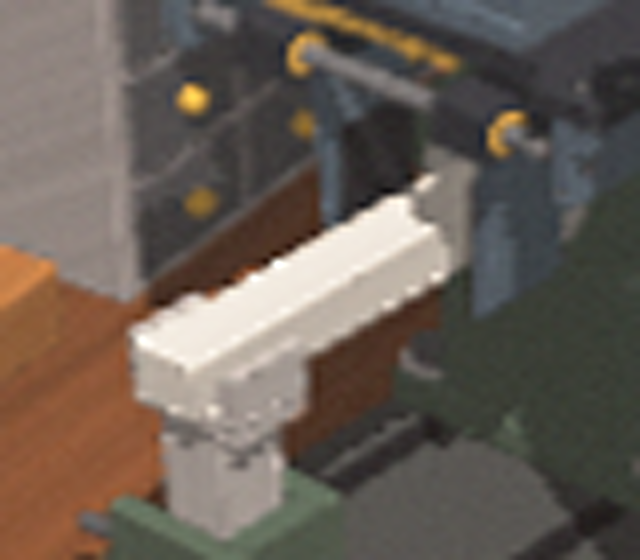

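```bash

python3 -m creep '{"offset":[[0,0,-0.015],[0,0,-0.03],[0,0,-0.05],[0,0,-0.06],[0,0,-0.05]],"rotation":[[0,0,0],[0,0,0],[0,0,0],[0,0,0],[0,0,0]]}'
python3 -m creep '{"offset":[[0.03,-0.05,0],[0.03,-0.05,0],[0.03,-0.05,0],[0.03,-0.05,0],[0,0,0]],"rotation":[[0,0,0],[0,0,0],[0,0,0],[0,0,0],[0,0,0]]}'
python3 - <<'E'
from h import *
s=grab_frame("side");t=grab_frame("top")
cv2.imwrite("pics/endt.png",t[:,:,::-1]);cv2.imwrite("pics/ends.png",s[:,:,::-1])
crop(s,270,145,80,80,8,"ends_c.png"); print(env.state()["time_s"])
E
```

```text
time_s: 28.68
ee_pos: [605.0, -208.9, 343.4]
ee_rot: [179.8, 0.0, 81.7]
force: [-0.1, 0.6, -0.9]
gripper_width: 50.5
time_s: 29.3
ee_pos: [421.7, -59.6, 341.6]
ee_rot: [179.8, -0.1, 81.8]
force: [1.1, 1.0, 0.0]
gripper_width: 50.1
29.4
```

View pics/ends_c.png

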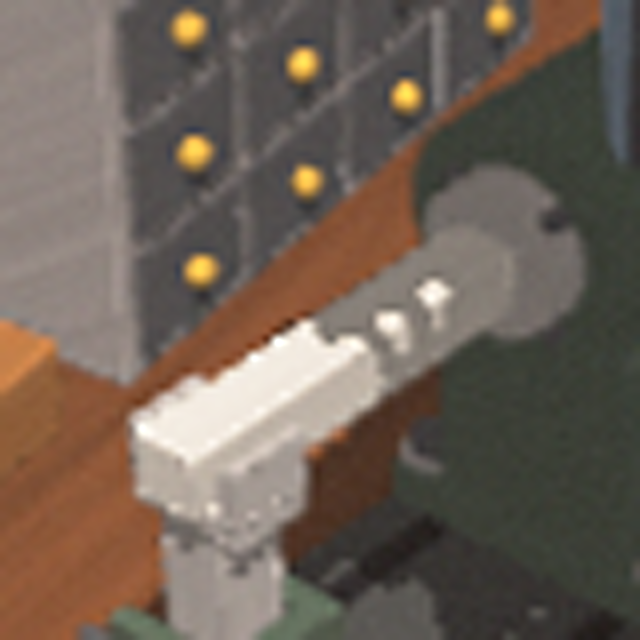

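View pics/endt.png

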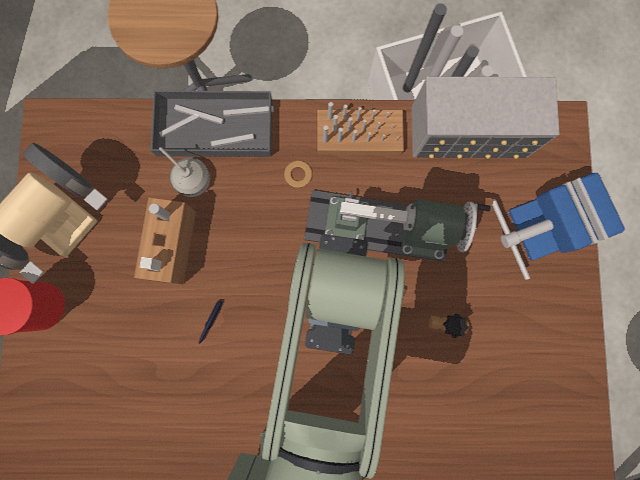

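```bash

python3 - <<'E'
from h import *
B=np.array([601.7,-230.4,154]); fx=np.array([fy[1],-fy[0],0])
for y in(12,-12):
  for z in(12,-12): print(y,z,((proj("side",B+148*fy+y*fx+[0,0,z])[0]-[270,145])*8+3.5).round())
for a in (0,5,10): print(a,((proj("side",B+(a)*fy-12*fx+[0,0,12])[0]-[270,145])*8+3.5).round())
t=cv2.imread("pics/endt.png")[:,:,::-1]; crop(t,325,190,110,60,7,"endt_c.png")
T=lambda u:((u-[325,190])*7+3).round()
for a in (-0.,148): print(a,[T(proj("top",B+a*fy+y*fx+[0,0,12])[0]) for y in(-12,12)])
E
```

```text
12 12 [138. 431.]
12 -12 [142. 496.]
-12 12 [197. 463.]
-12 -12 [200. 528.]
0 [520. 245.]
5 [509. 252.]
10 [499. 259.]
-0.0 [array([567., 225.]), array([576., 151.])]
148 [array([104., 157.]), array([115.,  83.])]
```

View pics/endt_c.png

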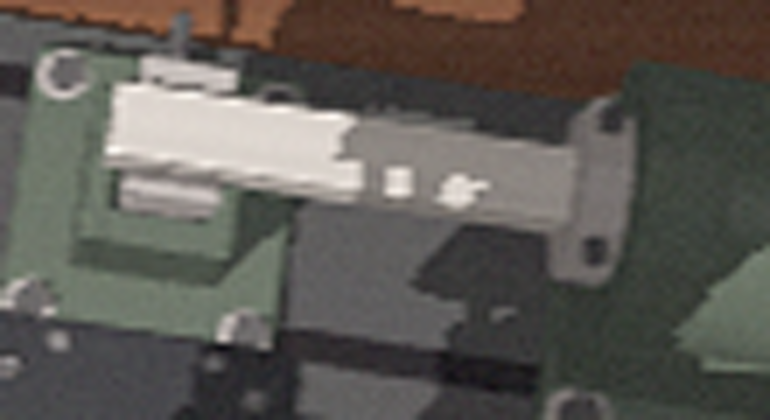

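```bash

python3 - <<'E'
from h import *
s=grab_frame("side"); im=cv2.resize(s[185:225,278:328,::-1],None,fx=15,fy=15,interpolation=cv2.INTER_CUBIC)
B=np.array([601.7,-230.4,154]); fx=np.array([fy[1],-fy[0],0])
for y,z in((12,12),(-12,12),(-12,-12),(12,-12)):
    for a in range(60,149,8):
        u=((proj("side",B+(a+4 if a!=140 else 148)*fy+y*fx+[0,0,z])[0]-[278,185])*15+7).astype(int); cv2.circle(im,tuple(map(int,u)),3,(0,0,255),-1)
cv2.imwrite("pics/foot2.png",im)
E
```

```text
(no output)
```

View pics/foot2.png

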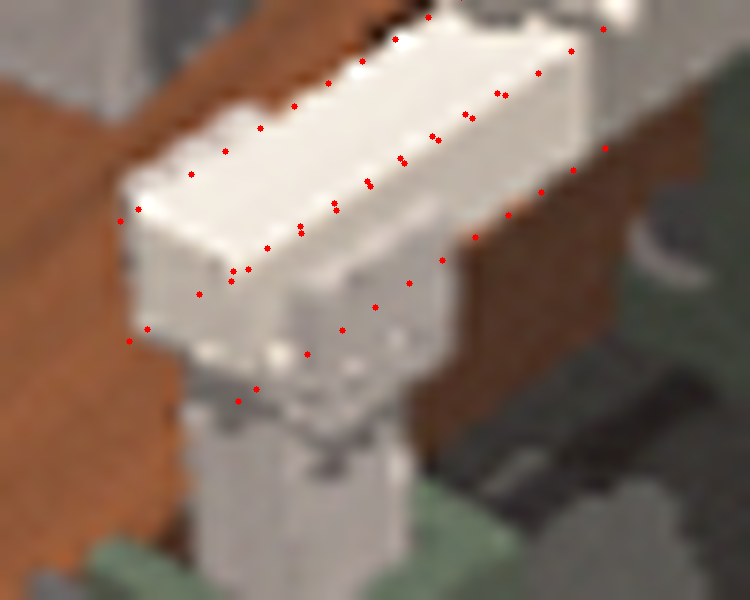

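```bash

python3 - <<'E'
from h import *
s=grab_frame("side"); t=grab_frame("top")
a=cv2.resize(s[160:195,315:350,::-1],None,fx=11,fy=11,interpolation=cv2.INTER_CUBIC)
b=cv2.resize(t[200:235,390:425,::-1],None,fx=11,fy=11,interpolation=cv2.INTER_CUBIC)
im=np.hstack([a,b]).astype(float); im=np.clip((im-40)*1.8,0,255).astype(np.uint8); cv2.imwrite("pics/gap.png",im)
E
```

```text
(no output)
```

View pics/gap.png

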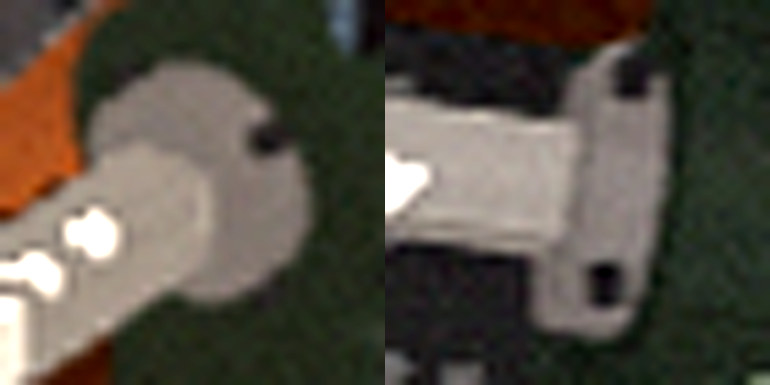

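```bash
python3 -c "
from workcell import env
print(env.job_done()); print(env.state()['time_s'])"
```

```text
the job is handed in; nothing more can be done
None
the job is handed in; nothing more can be done
```

The job is handed in at about 30 s on the robot's clock, well under the 72 s limit. I never learn the verdict, so this rests on my own checks.

**Prop:** The pictures put the prop in notch 2 at the start. I lifted it through two clicks; the load rose to about 15 N and fell to 5–8 N each time. After I let go, the cheek tops measured 162 mm, which matches the fourth notch (saddle floor 142 mm).

**Shaft:** I pulled the stepped shaft from the middle socket, turned it level and slid it into the bore with no side load. I pushed until the shoulder met the spindle nose, where the force rose to 9 N within 0.1 mm of the expected position. Then I lowered it until the saddle took the weight and opened the gripper. The fingers moved slightly inward as they let go, so they did not pull the shaft back out.

**Last pictures:**
- The shaft lies between the saddle cheeks with no visible gap at the nose.
- The other two bars are still in the block, and nothing else on the bench appears to have moved.
- **Disagreement:** the foot end matched the top camera, but the side camera showed it about 1 pixel (1–2 mm) off. I put this down to the 2 mm play in the bore and saddle. At that resolution I cannot rule out a gap of about 1 mm at the shoulder. I did not push again to confirm.

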